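# Clear the board of chips and draw the manifold rails out of the slotted stock bin

### The arm

A 6-joint arm with a two-finger parallel gripper is mounted at the origin on the work surface. World frame = base frame: x ahead of the robot, y to its left, z up, the work surface at z = 0. Lengths are in mm, angles in degrees, forces in N, time in s.
With the tool pointing down it reaches from about 300 to 850 mm from the base axis. Payload 4.2 kg.
Tool frame: the origin (TCP) lies midway between the tips of the shut fingers; the grasp point (between the pads) lies env.hold_point_z behind it (env.hold_point_z is the distance from the TCP to the grasp point, in mm); z points along the fingers, y is the line along which they close (so a half turn about z gives the same grasp; the last joint's range is limited). The gripper opens to 91 mm and grips with 3 to 60 N. Pads are 32 mm wide; open, the fingers measure 118 mm over their backs; the gripper's body (76 mm by 178 mm) begins 60 mm behind the grasp point.
Start: joints at [-70.932, 18.312, 89.639, -0, 72.044, -1.146], TCP at [198.683, -539.604, 179.276] pointing down, gripper open.
Joint ranges: [-177.97, 177.97], [-48.28, 115.42], [12.27, 149.76], [-77.06, 257.06], [2.81, 150.46], [-146.56, 146.56]. Speed limits (degrees/s): [147.25, 147.25, 180, 180, 180, 180].

### API

Orientations are given as [roll, pitch, yaw] about the fixed x, y, z axes, in that order (R = Rz(yaw) Ry(pitch) Rx(roll)).
In Python, from workcell import env, viewer, spotter gives the robot as it stands.
- The arm moves only by the tool apply_moves, never from a script. Its arguments are lists of equal length, an entry for each row: "delta_pos": the shift along the world's x, y, z normalised to -1 to 1, where 1 is 120 mm, a list of three; "rot": the turn, a rotation vector about the world's x, y, z normalised to -1 to 1, where 1 is 1.5 rad, a list of three; "hand": the opening, from 0 (shut) to 1 (fully open). A call has 1 to 10 rows; each row is the pose to reach, as a shift and turn from the pose commanded when the call began; what a row does not reach only later rows make up. A row lasts 1/12 s, in which the tool goes at most 41.7 mm and 7.16 degrees, less where a joint would pass 70% of its speed; a pose out of reach is approached as far as the arm can. A call with a number of a shift or a turn outside -1 to 1 is refused whole. A call with a gripper value outside its range is refused whole. The fingers move at their own pace and stop on an object; "newtons" is the grip in N (left out, the last holds). Time passes only in rows, so rows that repeat a pose let the fingers close. It gives the time, the measured TCP pose, the force, the opening and the grip force at its end, in the units of the state.
- env.state(): the state, without advancing time (a new reading comes with each control period).
- viewer.grab_frame(name): name is "scene" or "top"; returns a dict with "pixels" (400x640x3 uint8, red, green, blue), "camera_matrix" (3x3 intrinsics, pixels), "k1" (the pictures are not rectified: a ray, as slopes to the right and down, at radius r is drawn at 1 + k1 r^2 times it, then the intrinsics apply), "R" (3x3) and "t" (3): a world point X has camera coordinates R X + t. Camera axes: x right, y down, z forward; pixel columns grow to the right and rows downward; lengths in mm; the calibration is good to about 2 mm. A picture is of the moment at which its call begins. There is no depth.
- env.job_done(): hands the job in; it is judged then, once.
Trained networks look in a picture, given as the dict that the camera call returned (one of the last four; its "shot" number tells which), for a name from the list of things; names that differ only in an ending like _2 or _b are one class to them, and where a whole thing is asked for, a point or a joint stands for the part that bears it (a point fixed in the world has none). Each returns a list of dicts, best first, with "score" (0 to 1); they miss things now and then, are a little off and sometimes report something else, mostly with a low value. They report only what shows in the picture. A call takes as long as a camera call.
- spotter.trace(picture, query): "mask" (400x640 bool, what is visible of it) and "box" ([centre column, centre row, width, height] in pixels, round what is visible of it).
- spotter.landmark_of(picture, query): "position" ([column, row] in pixels: a listed point, or the origin of a listed thing).
The state is a dict: "time_s": time; "qpos": joint angles; "qvel": joint speeds; "effort": joint torques, N m; "ee_pos": TCP position; "ee_rot": TCP orientation; "force": force on the tool from outside, world axes, zero at the start; "torque": the same for the moment, N m; "gripper_width": finger opening in mm; "gripper_force": force on a finger pad.
Only numpy, scipy, OpenCV 4.12 (cv2) and the standard library are available. Lean on these libraries where they do the work, as an engineer would, in place of code of your own. Each camera call takes 0.05 s, during which the arm holds its last target. There are 200 camera calls.

### The job

Wipe every brass chip off the green work board into the black gutter at its end with the scraper block, keeping the fingers off the chips, and stand the scraper back on its rubber mat. Then take every manifold rail out of the blue stock bin, tilting its nose up over the stop lip and drawing it out through its slot, and lay the rails flat on the cleared board, side by side and lengthways, wholly on the plate between the lips with no end over the gutter. Leave the regulator, gauge, flare nut and safety cap where they are.

Things in the scene. Friction and masses are not known exactly. Their poses are not given: they have to be found in the camera images.
- bin: Blue steel gravity-feed stock bin, fixed, 326 mm wide (y), roof top at 119 mm from x=0 to 134. Origin: bench level, middle of the outer face of its slotted front wall; x points into the bin, z up. Floor slopes down 10 degrees to the front (top z = 46 mm + 0.176 x) and runs on before the wall as an open apron to x=-82. Thin partitions between the slots inside.
- bin_slots (a point): Middle of the front wall at the floor (46 mm above the bench), axes as the bin. The wall is 4 mm thick, with six upright slots centred at y = -130, -78, -26, 26, 78, 130 mm, each 24 mm wide and 50 mm high, closed above by the header.
- bin_lip (a point): Middle of the top edge of the stop lip along the front of the apron, axes as the bin: 84 mm before the wall, 49 mm above the bench, 4 mm thick, 17 mm above the apron. It keeps rails from being pulled straight out. Low side walls close the apron's ends up to 48 mm.
- board: Work board with a green steel plate, fixed. Origin: bench level under the middle of the plate, which is 252 mm (x) by 220 mm (y), top at z = 30 mm. Grey lips 8 mm above the plate along both x edges (236 mm clear between) and beyond the +y end. The -y end is open to the chip gutter.
- gutter (a point): Middle of the floor of the black chip gutter at the board's open -y end, axes as the board, 4 mm above the bench. Inside 244 mm (x) by 58 mm (y), beginning at the plate's end, with outer walls to 24 mm above the bench.
- scraper: Scraper block: base 140 mm (x) by 36 mm (y) by 24 mm high (orange foot, aluminium back) with a red grip ridge on top, 80 mm (x) by 20 mm (y), from z = 24 to 68 mm. Origin at the centre of the underside, z up; 0.15 to 0.31 kg. Two overlapping strokes cover the width of the board.
- mat: Black rubber mat, fixed, 200 mm (x) by 100 mm (y) by 4 mm; origin at the centre of its underside. The scraper's place.
- rail1: Cooker manifold rail: straight square aluminium tube 190 x 16 x 16 mm, 0.05 to 0.1 kg, with four small dark port holes along its top. Origin at its centre, x along its length; in the bin its -x end is the nose, 75 mm of it out before the wall and near the lip, z its upper face; it lies on the sloping floor in its own slot. Four or five of six are present.
- rail2: Cooker manifold rail: straight square aluminium tube 190 x 16 x 16 mm, 0.05 to 0.1 kg, with four small dark port holes along its top. Origin at its centre, x along its length; in the bin its -x end is the nose, 75 mm of it out before the wall and near the lip, z its upper face; it lies on the sloping floor in its own slot. Four or five of six are present.
- rail3: Cooker manifold rail: straight square aluminium tube 190 x 16 x 16 mm, 0.05 to 0.1 kg, with four small dark port holes along its top. Origin at its centre, x along its length; in the bin its -x end is the nose, 75 mm of it out before the wall and near the lip, z its upper face; it lies on the sloping floor in its own slot. Four or five of six are present.
- rail4: Cooker manifold rail: straight square aluminium tube 190 x 16 x 16 mm, 0.05 to 0.1 kg, with four small dark port holes along its top. Origin at its centre, x along its length; in the bin its -x end is the nose, 75 mm of it out before the wall and near the lip, z its upper face; it lies on the sloping floor in its own slot. Four or five of six are present.
- rail5: Cooker manifold rail: straight square aluminium tube 190 x 16 x 16 mm, 0.05 to 0.1 kg, with four small dark port holes along its top. Origin at its centre, x along its length; in the bin its -x end is the nose, 75 mm of it out before the wall and near the lip, z its upper face; it lies on the sloping floor in its own slot. Four or five of six are present.
- rail6: Cooker manifold rail: straight square aluminium tube 190 x 16 x 16 mm, 0.05 to 0.1 kg, with four small dark port holes along its top. Origin at its centre, x along its length; in the bin its -x end is the nose, 75 mm of it out before the wall and near the lip, z its upper face; it lies on the sloping floor in its own slot. Four or five of six are present.
- chip1: Brass chip or slug, about 12 to 14 mm across and 8 or 9 mm high, 10 g, loose on the board's plate. Origin at the centre of its underside. Five to seven of seven are present.
- chip2: Brass chip or slug, about 12 to 14 mm across and 8 or 9 mm high, 10 g, loose on the board's plate. Origin at the centre of its underside. Five to seven of seven are present.
- chip3: Brass chip or slug, about 12 to 14 mm across and 8 or 9 mm high, 10 g, loose on the board's plate. Origin at the centre of its underside. Five to seven of seven are present.
- chip4: Brass chip or slug, about 12 to 14 mm across and 8 or 9 mm high, 10 g, loose on the board's plate. Origin at the centre of its underside. Five to seven of seven are present.
- chip5: Brass chip or slug, about 12 to 14 mm across and 8 or 9 mm high, 10 g, loose on the board's plate. Origin at the centre of its underside. Five to seven of seven are present.
- chip6: Brass chip or slug, about 12 to 14 mm across and 8 or 9 mm high, 10 g, loose on the board's plate. Origin at the centre of its underside. Five to seven of seven are present.
- chip7: Brass chip or slug, about 12 to 14 mm across and 8 or 9 mm high, 10 g, loose on the board's plate. Origin at the centre of its underside. Five to seven of seven are present.
- regulator: Glossy white gas regulator, 68 mm across, 58 mm high, loose bystander; origin at the centre of its underside.
- gauge: Stainless pressure gauge lying face up, 63 mm across, 31 mm high, brass stem, loose bystander; origin at the centre of its underside.
- flare_nut: Hexagonal brass flare nut, 25 mm across, 22 mm high, loose bystander; origin at the centre of its underside.
- safety_cap: Green polymer safety cap, 38 mm across, 30 mm high, loose bystander; origin at the centre of its underside.

How it is judged (in metres and radians):
On the way, in this order (a step that is already met when the one before it is completed fails the run):
1. every chip is in the gutter and the scraper stands on its mat, while all rails are still off the board (y of chip1 in the frame of board between -0.172 and -0.106 m and x of chip1 in the frame of board between -0.124 and 0.124 m and z of each of chip1, chip2, chip3, chip4, chip5, chip6, chip7 in the frame of board below 0.028 m and y of chip2 in the frame of board between -0.172 and -0.106 m and x of chip2 in the frame of board between -0.124 and 0.124 m and y of chip3 in the frame of board between -0.172 and -0.106 m and x of chip3 in the frame of board between -0.124 and 0.124 m and y of chip4 in the frame of board between -0.172 and -0.106 m and x of chip4 in the frame of board between -0.124 and 0.124 m and y of chip5 in the frame of board between -0.172 and -0.106 m and x of chip5 in the frame of board between -0.124 and 0.124 m and y of chip6 in the frame of board between -0.172 and -0.106 m and x of chip6 in the frame of board between -0.124 and 0.124 m and y of chip7 in the frame of board between -0.172 and -0.106 m and x of chip7 in the frame of board between -0.124 and 0.124 m and horizontal distance between each of rail1, rail2, rail3, rail4, rail5, rail6 and board above 0.15 m and x of scraper in the frame of mat between -0.04 and 0.04 m and y of scraper in the frame of mat between -0.04 and 0.04 m and z of scraper in the frame of mat below 0.009 m and angle between scraper's own z axis and vertical below 0.1 rad), for 0.2 s.
2. every rail lies flat and lengthways on the board (y of rail1 in the frame of board between -0.018 and 0.018 m and x of rail1 in the frame of board between -0.112 and 0.112 m and z of rail1 in the frame of board between 0.033 and 0.042 m and angle between the x axis of each of rail1, rail2, rail3, rail4, rail5, rail6 and the y axis of board, either way round below 0.2 rad and y of rail2 in the frame of board between -0.018 and 0.018 m and x of rail2 in the frame of board between -0.112 and 0.112 m and z of rail2 in the frame of board between 0.033 and 0.042 m and y of rail3 in the frame of board between -0.018 and 0.018 m and x of rail3 in the frame of board between -0.112 and 0.112 m and z of rail3 in the frame of board between 0.033 and 0.042 m and y of rail4 in the frame of board between -0.018 and 0.018 m and x of rail4 in the frame of board between -0.112 and 0.112 m and z of rail4 in the frame of board between 0.033 and 0.042 m and y of rail5 in the frame of board between -0.018 and 0.018 m and x of rail5 in the frame of board between -0.112 and 0.112 m and z of rail5 in the frame of board between 0.033 and 0.042 m and y of rail6 in the frame of board between -0.018 and 0.018 m and x of rail6 in the frame of board between -0.112 and 0.112 m and z of rail6 in the frame of board between 0.033 and 0.042 m), for 0.2 s.
At the end, for the whole second after the job is handed in: Every chip lies in the gutter; every rail lies flat on the plate (centre within 112 mm of its middle across and 18 mm lengthways, within 0.2 rad of lengthways, not on another rail); the scraper stands upright on its mat, within 40 mm of its centre in x and y; all at rest (all of step 2 and y of chip1 in the frame of board between -0.172 and -0.106 m and x of chip1 in the frame of board between -0.124 and 0.124 m and z of each of chip1, chip2, chip3, chip4, chip5, chip6, chip7 in the frame of board below 0.028 m and y of chip2 in the frame of board between -0.172 and -0.106 m and x of chip2 in the frame of board between -0.124 and 0.124 m and y of chip3 in the frame of board between -0.172 and -0.106 m and x of chip3 in the frame of board between -0.124 and 0.124 m and y of chip4 in the frame of board between -0.172 and -0.106 m and x of chip4 in the frame of board between -0.124 and 0.124 m and y of chip5 in the frame of board between -0.172 and -0.106 m and x of chip5 in the frame of board between -0.124 and 0.124 m and y of chip6 in the frame of board between -0.172 and -0.106 m and x of chip6 in the frame of board between -0.124 and 0.124 m and y of chip7 in the frame of board between -0.172 and -0.106 m and x of chip7 in the frame of board between -0.124 and 0.124 m and x of scraper in the frame of mat between -0.04 and 0.04 m and y of scraper in the frame of mat between -0.04 and 0.04 m and z of scraper in the frame of mat below 0.009 m and angle between scraper's own z axis and vertical below 0.1 rad and linear speed of each of rail1, rail2, rail3, rail4, rail5, rail6, chip1, chip2, chip3, chip4, chip5, chip6, chip7, scraper below 0.02 m/s); the robot touches nothing.
It fails at once if the fingers touch a chip (contact force between the fingers and chip1 above 0.3 N or contact force between the fingers and chip2 above 0.3 N or contact force between the fingers and chip3 above 0.3 N or contact force between the fingers and chip4 above 0.3 N or contact force between the fingers and chip5 above 0.3 N or contact force between the fingers and chip6 above 0.3 N or contact force between the fingers and chip7 above 0.3 N).
It fails at once if a bystander is moved more than 30 mm (distance of any of regulator, gauge, flare_nut, safety_cap from where it was at the start of the episode above 0.03 m).
Of rail1, rail2, rail3, rail4, rail5, rail6 only 4 to 5 are there at a start; the rules pass over those that are not, and their reading is None.
Of chip1, chip2, chip3, chip4, chip5, chip6, chip7 only 5 to 7 are there at a start; the rules pass over those that are not, and their reading is None.
At some moment in a run one of scraper, rail1, rail2, rail3, rail4, rail5, rail6 may be knocked a few centimetres aside while the robot is not near it.
Once in a run the grip may slacken for a moment while it holds something.
It also fails if it takes over 210 s, if anything falls off the work surface, if the arm or the gripper's body presses on something with over 40 N, if the wrist force passes 120 N, or if a joint passes its speed limit or range.

## Working session

There is one attempt and no reset: what is moved stays moved. The work goes in short steps, Python scripts to look and compute and a tool call to move; the robot and the scene stay as the last step left them, time stands still between calls to the robot, and variables do not carry over. Pictures are saved under pics/ and viewed, at most 14 in all, crops included, and the job is handed in when it is done.

Besides the shell and the picture viewer there is one more tool, called after ">>>" by a JSON object that holds its "method" and its "body", one argument or row to a line. apply_moves: Moves the arm, as the interface text tells. Its arguments: {"type":"object","properties":{"delta_pos":{"type":"array"},"rot":{"type":"array"},"hand":{"type":"array"},"newtons":{"type":"number"}},"required":["delta_pos","rot","hand"]}

```bash
ls; mkdir -p pics; cat > h.py <<'E'
import numpy as np, cv2
from workcell import env, viewer, spotter
def ray(f,px):
    K=np.array(f["camera_matrix"],float);R=np.array(f["R"]);t=np.array(f["t"])
    d=(np.array(px,float)-K[:2,2])/np.array([K[0,0],K[1,1]])
    u=d.copy()
    for _ in range(20): u=d/(1+f["k1"]*(u@u))
    v=R.T@np.array([u[0],u[1],1.]); return -R.T@t, v
def at_z(f,px,z):
    o,v=ray(f,px); return o+v*(z-o[2])/v[2]
def proj(f,X):
    K=np.array(f["camera_matrix"],float);c=np.array(f["R"])@np.array(X,float)+np.array(f["t"])
    u=c[:2]/c[2]; u=u*(1+f["k1"]*(u@u)); return u*[K[0,0],K[1,1]]+K[:2,2]
def save(f,n): cv2.imwrite("pics/"+n,np.array(f["pixels"])[:,:,::-1])
E
python3 - <<'E'
from h import *
s=env.state();print(s["ee_pos"],s["ee_rot"],s["gripper_width"],env.hold_point_z)
for n in("top","scene"):
    f=viewer.grab_frame(n);save(f,n+"0.png")
    print(n,"cam",ray(f,(320,200))[0].round(), ray(f,(320,200))[1].round(2))
    for q,z in(("bin",0),("bin_slots",46),("bin_lip",49),("board",0),("gutter",4),("scraper",4),("mat",0),("rail1",50),("chip1",30),("regulator",0),("gauge",0),("flare_nut",0),("safety_cap",0)):
        for r in spotter.landmark_of(f,q)[:9]:
            if r["score"]>.25: print(q,round(r["score"],2),np.round(r["position"]),at_z(f,r["position"],z).round(1)[:2])
E
```

```text
pics
[ 198.47847293 -539.03699006  178.4038824 ] [-1.79895084e+02 -7.18739492e-04  2.02137736e+01] 91.01403398724764 18.8
top cam [ 392.  -39. 1271.] [ 0.14 -0.01 -0.99]
bin 0.92 [214. 214.] [526.7 271.8]
bin 0.68 [282. 142.] [753.8  76.9]
bin 0.38 [341. 143.] [ 756.2 -107.5]
bin_slots 0.79 [212. 211.] [528.7 269.2]
bin_slots 0.64 [324. 212.] [535.8 -57.1]
bin_lip 0.63 [240. 213.] [524.5 186.6]
board 0.65 [318. 212.] [539.9 -41. ]
gutter 0.94 [365. 214.] [ 535.4 -181.5]
scraper 0.94 [426. 230.] [ 491.7 -365.5]
mat 0.92 [425. 226.] [ 503.4 -362.4]
rail1 0.72 [206. 204.] [548.6 286.8]
rail1 0.63 [206. 187.] [600.3 289.4]
rail1 0.58 [204. 242.] [440.3 284.7]
rail1 0.45 [204. 257.] [396.9 283.1]
chip1 0.4 [343. 184.] [ 620.5 -113. ]
regulator 0.63 [340. 140.] [ 766.1 -104.6]
gauge 0.62 [303. 142.] [755.7  10.2]
flare_nut 0.42 [280. 144.] [749.3  82. ]
safety_cap 0.42 [404. 175.] [ 657.9 -302. ]
scene cam [979. 363. 732.] [-0.43 -0.47 -0.77]
bin 0.71 [454. 285.] [521.3 270.2]
bin_slots 0.92 [459. 276.] [526.7 271.2]
bin_lip 0.87 [422. 248.] [531.2 183.1]
board 0.69 [459. 283.] [510.  275.1]
board 0.64 [341. 201.] [539.3 -48.6]
board 0.26 [424. 244.] [487.  165.1]
gutter 0.81 [305. 167.] [ 532.  -192.6]
scraper 0.65 [278. 128.] [ 488.7 -364.1]
mat 0.5 [336. 202.] [549.9 -53.5]
rail1 0.83 [443. 301.] [595.4 282.3]
rail1 0.83 [491. 249.] [429.1 278.8]
rail1 0.82 [501. 238.] [387.3 277.4]
rail1 0.65 [458. 286.] [549.  281.8]
chip1 0.59 [334. 202.] [572.6 -40.2]
chip1 0.43 [343. 170.] [484.4 -99.4]
chip1 0.43 [299. 197.] [ 622.7 -106.3]
chip1 0.4 [349. 186.] [509.6 -51.5]
chip1 0.35 [308. 186.] [ 583.4 -117.9]
regulator 0.7 [254. 237.] [ 761.3 -103.8]
gauge 0.62 [286. 272.] [763.1  13.7]
gauge 0.51 [424. 248.] [496.6 172.4]
flare_nut 0.6 [308. 295.] [762.3  84.8]
flare_nut 0.59 [337. 204.] [552.3 -48.9]
safety_cap 0.72 [241. 169.] [ 658.1 -303.3]
```

```bash
python3 - <<'E'
import cv2
a=cv2.imread("pics/top0.png")[120:300,130:480];b=cv2.imread("pics/scene0.png")[90:340,210:560]
cv2.imwrite("pics/a.png",cv2.resize(a,(800,411),interpolation=2));cv2.imwrite("pics/b.png",cv2.resize(b,(800,571),interpolation=2))
E
```

```text
(no output)
```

View pics/a.png

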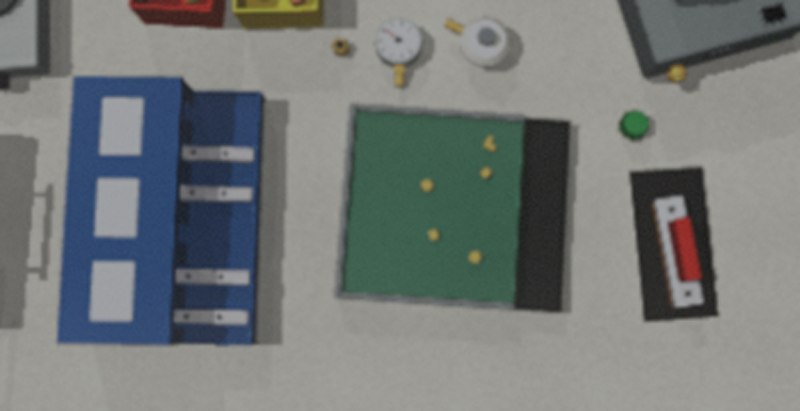

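View pics/b.png

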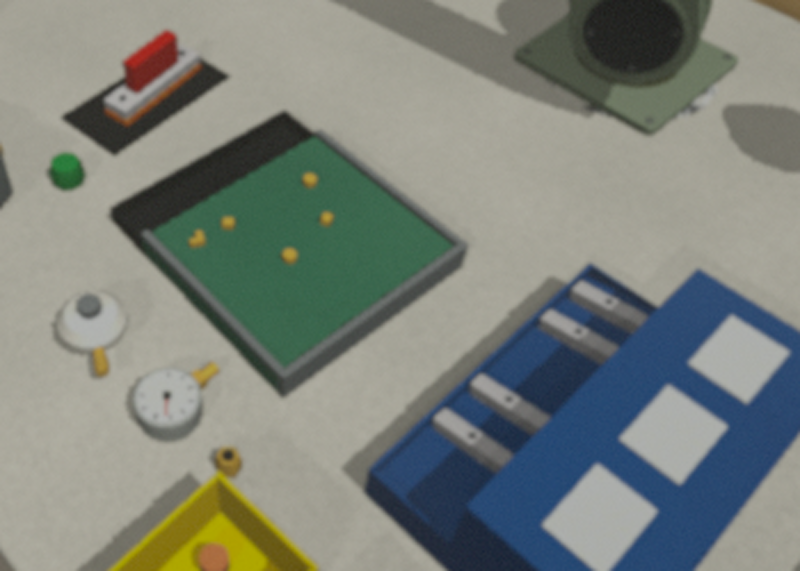

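The top view shows the bin, with 4 rails facing −y, to the left of the board. It also shows 5 or 6 chips on the board's gutter half and the scraper standing on its mat at right, slightly yawed. I'll fit the poses next.

```bash
cat > fit.py <<'E'
from h import *
def rect(f,m,z,ch=True):
    p=np.argwhere(m)[:,::-1]
    P=np.array([at_z(f,q,z)[:2] for q in p],np.float32)
    (c,wh,a)=cv2.minAreaRect(P); return np.round(c,1),np.round(wh,1),round(a,1),len(p)
def big(m):
    n,l,s,_=cv2.connectedComponentsWithStats(m.astype(np.uint8)); k=1+np.argmax(s[1:,4]); return l==k
E
python3 - <<'E'
from fit import *
f=viewer.grab_frame("top");g=viewer.grab_frame("scene")
for n,F in(("top",f),("scene",g)):
    hsv=cv2.cvtColor(np.array(F["pixels"]),cv2.COLOR_RGB2HSV);H,S,V=[hsv[...,i].astype(int) for i in range(3)]
    print(n,"green",rect(F,big(cv2.morphologyEx(((H>60)&(H<90)&(S>90)).astype(np.uint8),cv2.MORPH_CLOSE,np.ones((9,9)))>0),30))
    red=(((H<6)|(H>174))&(S>150)); red[:,:380 if n=="top" else 0]=0
    if n=="top": print("red z72",rect(F,big(red),72))
    if n=="scene": red[150:]=0; print("red z60",rect(F,big(red),60))
    y=((H>12)&(H<30)&(S>110)&(V>90)).astype(np.uint8);nn,l,s,c=cv2.connectedComponentsWithStats(y)
    for k in range(1,nn):
        X=at_z(F,c[k],34)
        if s[k,4]>4 and 400<X[0]<680 and -180<X[1]<80: print("chip",X[:2].round(),s[k,4])
    for q,z in(("scraper",28),("mat",4),("rail1",50)):
        for r in spotter.trace(F,q)[:6]:
            if r["score"]>.3: print(q,round(r["score"],2),np.round(r["box"]),rect(F,r["mask"],z))
E
```

```text
top green (array([543.6, -45.1]), array([214.4, 228.6]), 87.5, 5396)
red z72 (array([ 490.5, -358.5]), array([75. , 25.5]), 10.7, 225)
chip [ 623. -115.] 13
chip [ 586. -110.] 9
chip [568. -35.] 13
chip [505. -46.] 9
chip [478. -98.] 12
scraper 0.69 [426. 230.  22.  54.] (array([ 491.4, -361.1]), array([140.2,  46.5]), 10.7, 687)
mat 0.74 [424. 228.  39.  69.] (array([ 503.3, -358.6]), array([199.9, 104.4]), 4.3, 1484)
mat 0.45 [327. 210. 102.  90.] (array([545.1, -69.9]), array([296.5, 257. ]), 87.4, 8266)
rail1 0.68 [222. 241.  31.   7.] (array([444.6, 232.2]), array([14.4, 90.1]), 1.5, 189)
rail1 0.67 [304. 140.  20.  27.] (array([744.7,   2.9]), array([85.1, 61. ]), 31.1, 399)
rail1 0.51 [227. 189.  36.   6.] (array([597.7, 233.2]), array([17.8, 88.8]), 1.3, 146)
rail1 0.5 [220. 257.  29.   6.] (array([393.3, 231. ]), array([14.2, 92.4]), 1.6, 185)
scene green (array([541.7, -46.9]), array([214.5, 228.9]), 87.1, 6555)
red z60 (array([-194.7, -563.8]), array([252.5, 251.3]), 34.2, 1187)
chip [478. -98.] 31
chip [505. -46.] 27
chip [ 586. -111.] 26
chip [ 625. -115.] 35
chip [569. -36.] 35
scraper 0.85 [274. 124.  41.  39.] (array([ 497.5, -367.5]), array([164.7,  87.2]), 10.5, 878)
mat 0.72 [276. 137.  73.  40.] (array([ 508.3, -357.3]), array([198.1,  99.2]), 3.9, 811)
rail1 0.88 [477. 222.  31.  23.] (array([396.8, 219.1]), array([27.9, 65.8]), 9.1, 297)
rail1 0.7 [433. 266.  30.  19.] (array([551.4, 222.2]), array([24.9, 68.3]), 9.7, 358)
rail1 0.64 [419. 284.  32.  28.] (array([603.1, 223.1]), array([23.6, 66.7]), 8.0, 357)
rail1 0.55 [464. 236.  32.  27.] (array([446.7, 220.7]), array([30.6, 68.5]), 10.6, 374)
```

The board is at about (542,−46), yaw −2.6°. The scraper is at about (491,−362), yaw 10.6°, and the mat at (505,−358), yaw 4°. The rails are at x ≈ 395, 446, 550 and 601. First I'll fetch the scraper.

>>> {"method": "apply_moves", "body": {
  "delta_pos": [
    [1, 0.7, 0],
    [1, 0.7, 0],
    [1, 0.7, 0],
    [1, 0.7, 0],
    [1, 0.7, 0]
  ],
  "rot": [
    [0, 0, -0.112],
    [0, 0, -0.112],
    [0, 0, -0.112],
    [0, 0, -0.112],
    [0, 0, -0.112]
  ],
  "hand": [1, 1, 1, 1, 1],
  "newtons": 50
}}

```text
time_s: 2.22
ee_pos: [322.2, -452.9, 179.4]
ee_rot: [-180.0, -0.1, 10.8]
force: [0.1, -0.5, 0.1]
gripper_width: 91.1
gripper_force: 0.0
```

>>> {"method": "apply_moves", "body": {
  "delta_pos": [
    [1, 0.7, 0],
    [1, 0.7, 0],
    [1, 0.7, 0],
    [1, 0.7, 0],
    [1, 0.7, 0]
  ],
  "rot": [
    [0, 0, 0],
    [0, 0, 0],
    [0, 0, 0],
    [0, 0, 0],
    [0, 0, 0]
  ],
  "hand": [1, 1, 1, 1, 1]
}}

```text
time_s: 2.63
ee_pos: [441.7, -369.6, 179.1]
ee_rot: [-180.0, -0.1, 10.8]
force: [0.6, 0.8, 0.1]
gripper_width: 91.7
gripper_force: 0.0
```

>>> {"method": "apply_moves", "body": {
  "delta_pos": [
    [0.436, 0.08, -0.4],
    [0.436, 0.08, -0.4],
    [0.436, 0.08, -0.4],
    [0.436, 0.08, -0.4]
  ],
  "rot": [
    [0, 0, 0],
    [0, 0, 0],
    [0, 0, 0],
    [0, 0, 0]
  ],
  "hand": [1, 1, 1, 1]
}}

```text
time_s: 2.97
ee_pos: [489.9, -362.2, 129.8]
ee_rot: [-179.9, 0.2, 10.6]
force: [-0.1, -0.5, -0.1]
gripper_width: 91.2
gripper_force: 0.0
```

>>> {"method": "apply_moves", "body": {
  "delta_pos": [
    [0, 0, -0.3],
    [0, 0, -0.6],
    [0, 0, -0.78],
    [0, 0, -0.78],
    [0, 0, -0.78],
    [0, 0, -0.78],
    [0, 0, -0.78],
    [0, 0, -0.78],
    [0, 0, -0.78],
    [0, 0, -0.78]
  ],
  "rot": [
    [0, 0, 0],
    [0, 0, 0],
    [0, 0, 0],
    [0, 0, 0],
    [0, 0, 0],
    [0, 0, 0],
    [0, 0, 0],
    [0, 0, 0],
    [0, 0, 0],
    [0, 0, 0]
  ],
  "hand": [1, 1, 1, 1, 0, 0, 0, 0, 0, 0]
}}

```text
time_s: 3.8
ee_pos: [491.4, -362.3, 38.7]
ee_rot: [179.9, -0.1, 10.6]
force: [-0.3, 0.3, -0.4]
gripper_width: 54.2
gripper_force: 0.0
```

>>> {"method": "apply_moves", "body": {
  "delta_pos": [
    [0, 0, 0],
    [0, 0, 0],
    [0, 0, 0],
    [0, 0, 0],
    [0, 0, 0]
  ],
  "rot": [
    [0, 0, 0],
    [0, 0, 0],
    [0, 0, 0],
    [0, 0, 0],
    [0, 0, 0]
  ],
  "hand": [0, 0, 0, 0, 0]
}}

```text
time_s: 4.22
ee_pos: [491.0, -361.9, 37.6]
ee_rot: [-180.0, 0.0, 10.6]
force: [0.2, -0.5, -0.9]
gripper_width: 20.7
gripper_force: 0.2
```

```bash
python3 - <<'E'
from h import *
f=viewer.grab_frame("scene");save(f,"s1.png");a=cv2.imread("pics/s1.png")[40:240,160:440];cv2.imwrite("pics/s1.png",cv2.resize(a,(700,500)))
s=env.state();print(s["ee_pos"],s["ee_rot"],s["gripper_width"],s["gripper_force"],s["force"],s["qpos"])
E
```

```text
[ 490.98338163 -361.85354041   37.61575043] [-1.79985645e+02  8.14496701e-03  1.05880206e+01] 16.587019200705292 0.16593349864706397 [ 0.77755062 -0.03659684  1.36712882] [-3.74726420e+01  2.80825578e+01  9.59821906e+01  4.26705235e-03
  5.59513734e+01  4.19369489e+01]
```

View pics/s1.png

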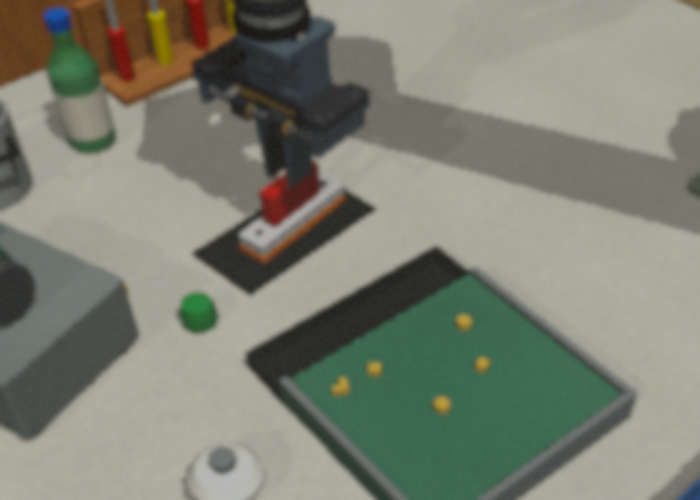

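>>> {"method": "apply_moves", "body": {
  "delta_pos": [
    [0, 0, 0],
    [0, 0, 0],
    [0, 0, 0]
  ],
  "rot": [
    [0, 0, 0],
    [0, 0, 0],
    [0, 0, 0]
  ],
  "hand": [0, 0, 0]
}}

```text
time_s: 4.52
ee_pos: [491.0, -362.0, 37.6]
ee_rot: [180.0, 0.0, 10.6]
force: [-0.4, 0.3, -0.1]
gripper_width: 0.6
gripper_force: 0.0
```

```bash
python3 - <<'E'
from fit import *
for n in("scene","top"):
    F=viewer.grab_frame(n)
    for q,z in(("scraper",28),("mat",4)):
        for r in spotter.trace(F,q)[:1]: print(n,q,round(r["score"],2),np.round(r["box"]),rect(F,r["mask"],z))
        for r in spotter.landmark_of(F,q)[:1]: print(at_z(F,r["position"],z/28*4))
save(F,"t1.png");a=cv2.imread("pics/t1.png")[180:270,350:480];cv2.imwrite("pics/t1.png",cv2.resize(a,(650,450)))
E
```

```text
scene scraper 0.97 [278. 125.  38.  39.] (array([ 497.9, -367.7]), array([169.5,  87.9]), 10.8, 864)
[ 496.28209074 -359.04608898    4.        ]
scene mat 0.73 [272. 137.  70.  43.] (array([ 507.8, -357.7]), array([195.5,  98.4]), 4.4, 806)
[ 500.89901469 -361.55488341    0.57142857]
top scraper 0.7 [422. 212.  15.  14.] (array([ 545.9, -348.2]), array([29.8, 42.4]), 1.3, 136)
[ 499.6399268  -355.00089148    4.        ]
top mat 0.93 [422. 227.  30.  66.] (array([ 504.9, -360.4]), array([193.8,  98.9]), 5.1, 633)
[ 496.13272662 -361.89669083    0.57142857]
```

View pics/t1.png

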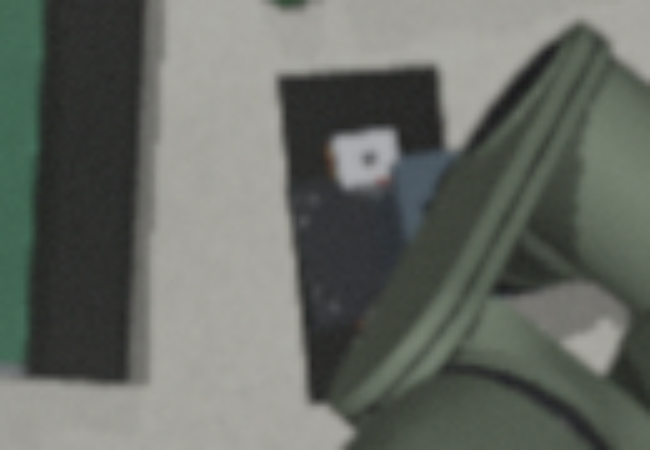

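```bash
python3 - <<'E'
from h import *
f=viewer.grab_frame("scene");save(f,"s2.png");a=cv2.imread("pics/s2.png")[60:170,220:330];cv2.imwrite("pics/s2.png",cv2.resize(a,(600,600),interpolation=2))
s=env.state();print(s["gripper_width"],s["gripper_force"],proj(f,[491,-362,37.6]))
E
```

```text
0.41441110270931625 0.0 [276.50595106 119.72261305]
```

View pics/s2.png

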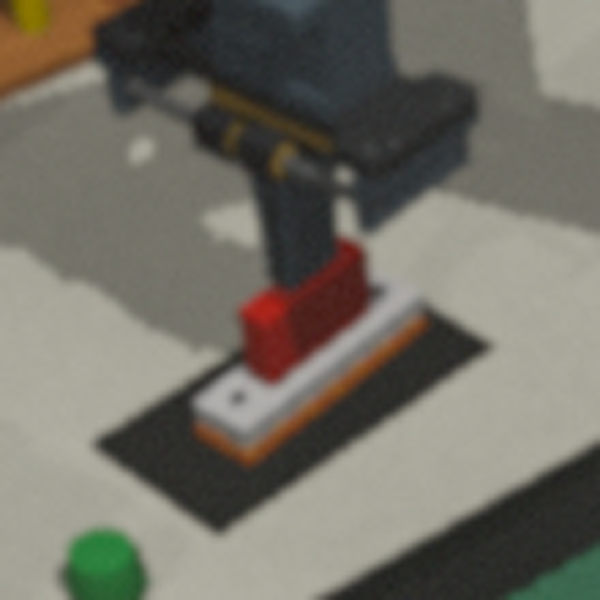

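```bash
python3 - <<'E'
from h import *
f=viewer.grab_frame("scene")
for n,c,z in(("base hx -y",(195,405),28),("base hx +y",(247,440),28),("base lx +y",(425,302),28),("foot hx +y",(250,466),4),("ridge foot hx+y",(272,381),28),("ridge top hx -y",(243,311),72),("ridge top lx +y",(364,256),72),("mat hx -y",(96,443),4),("mat hx +y",(220,532),4),("mat lx+y",(492,345),4)):
    print(n,at_z(f,(220+c[0]*110/600,60+c[1]*110/600),z).round(1)[:2])
E
```

```text
base hx -y [ 565.4 -360.7]
base hx +y [ 561.6 -322.1]
base lx +y [ 426.1 -346.2]
foot hx +y [ 558.1 -328.6]
ridge foot hx+y [ 525.2 -349.5]
ridge top hx -y [ 532.2 -356.7]
ridge top lx +y [ 460. -351.]
mat hx -y [ 606.4 -395.3]
mat hx +y [ 597.9 -300.1]
mat lx+y [ 403.9 -318.3]
```

>>> {"method": "apply_moves", "body": {
  "delta_pos": [
    [0, 0, 0.3],
    [0, 0, 0.6],
    [0, -0.3, 0.7],
    [0, -0.6, 0.7],
    [0, -0.9, 0.7],
    [0, -1, 0.7],
    [0, -1, 0.7],
    [0, -1, 0.7]
  ],
  "rot": [
    [0, 0, 0],
    [0, 0, 0],
    [0, 0, 0],
    [0, 0, 0],
    [0, 0, 0],
    [0, 0, 0],
    [0, 0, 0],
    [0, 0, 0]
  ],
  "hand": [0, 0, 0, 0.2, 0.4, 0.6, 0.8, 0.8]
}}

```text
time_s: 5.78
ee_pos: [490.5, -481.5, 120.9]
ee_rot: [-179.9, 0.0, 10.5]
force: [0.0, 0.9, -0.8]
gripper_width: 30.5
gripper_force: 0.0
```

```bash
python3 - <<'E'
from fit import *
im=[]
for n,(x,y) in(("scene",(225,80)),("top",(380,185))):
    F=viewer.grab_frame(n)
    for q,z in(("scraper",28),("mat",4)):
        for r in spotter.trace(F,q)[:1]: print(n,q,round(r["score"],2),np.round(r["box"]),rect(F,r["mask"],z))
        for r in spotter.landmark_of(F,q)[:1]: print(at_z(F,r["position"],z/28*4))
    a=np.array(F["pixels"])[y:y+80,x:x+80,::-1];im.append(cv2.resize(a,(400,400),interpolation=2))
    c,s=np.cos(.185),np.sin(.185)
    for X,Y,Z in ((70,18,24),(70,-18,24),(-70,18,24),(-70,-18,24),(40,10,68),(40,-10,68),(-40,10,68),(-40,-10,68)):
        p=proj(F,[491+c*X-s*Y,-362+s*X+c*Y,Z+4]); cv2.circle(im[-1],tuple(int(v) for v in (p-[x,y]+.5)*5),2,(255,255,0),-1)
cv2.imwrite("pics/c2.png",np.hstack(im))
E
```

```text
scene scraper 0.82 [277. 123.  39.  40.] (array([ 497.4, -365.9]), array([166.,  85.]), 11.2, 878)
[ 487.37199068 -361.09919494    4.        ]
scene mat 0.74 [276. 135.  71.  43.] (array([ 506.9, -357.1]), array([199.4, 100.7]), 3.8, 896)
[ 487.69025237 -368.66651838    0.57142857]
top scraper 0.62 [427. 230.  22.  55.] (array([ 491.7, -361.1]), array([141.7,  47.6]), 10.6, 706)
[ 500.36806799 -361.38307891    4.        ]
top mat 0.64 [427. 227.  40.  66.] (array([ 502.8, -361.4]), array([198.2, 101.3]), 5.2, 1422)
[ 498.87571645 -363.45156163    0.57142857]
```

View pics/c2.png

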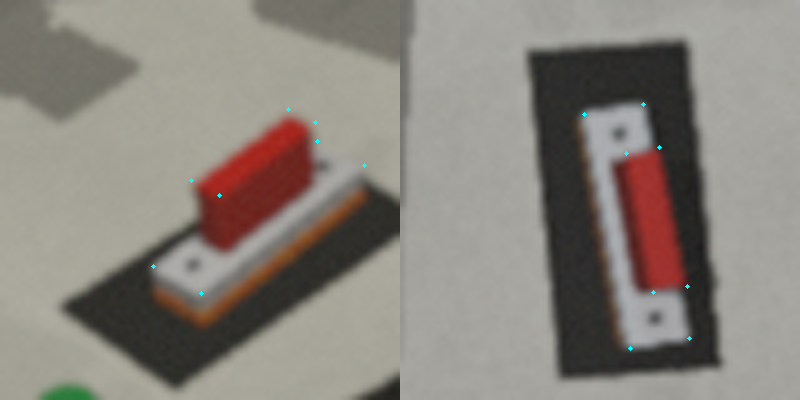

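```bash
python3 - <<'E'
from fit import *
im=[];s=env.state();P=np.array(s["ee_pos"]);print(P,s["gripper_width"])
for n in("scene","top"):
    F=viewer.grab_frame(n);p=proj(F,P);x,y=(p-40).astype(int);y=max(y,0);print(p)
    a=np.array(F["pixels"])[y:y+80,x:x+80,::-1];im.append(cv2.resize(a,(400,400),interpolation=2))
    for d,c in(((0,0,0),(255,255,0)),((0,-20,0),(0,0,255)),((0,20,0),(0,255,255)),((0,0,60),(0,255,0))):
        q=proj(F,P+d);cv2.circle(im[-1],tuple(int(v) for v in (q-[x,y]+.5)*5),3,c,-1)
cv2.imwrite("pics/c3.png",np.hstack(im))
E
```

```text
[ 491.2090552  -481.57840658  121.88674314] 70.86011506060194
[247.44314191  75.3050573 ]
[478.58644444 227.80580885]
```

View pics/c3.png

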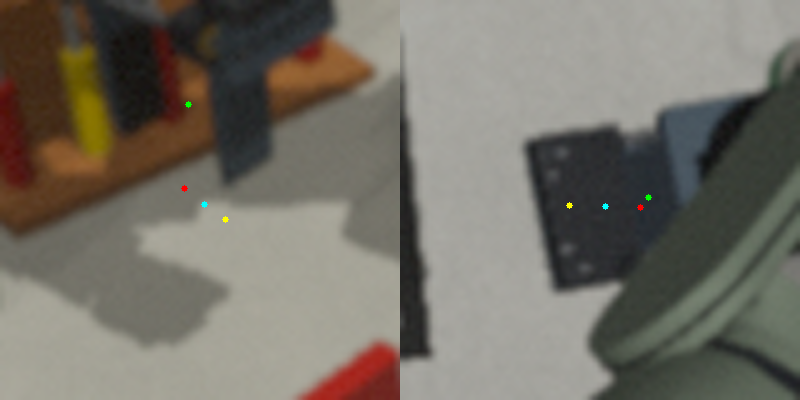

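```bash
python3 - <<'E'
from fit import *
from scipy.optimize import least_squares as LS
F=viewer.grab_frame("scene");s=env.state();P=np.array(s["ee_pos"]);w=s["gripper_width"];print(P,s["ee_rot"],w,s["qpos"])
x,y=(proj(F,[491.209,-481.578,121.887])-40).astype(int)
a=np.radians(10.6);u=np.array([np.cos(a),np.sin(a),0]);n=np.array([-np.sin(a),np.cos(a),0])
obs=[((222,187),16*u+(35.4+13.5)*n),((270,158),-16*u+(35.4+13.5)*n)]
r=LS(lambda d:np.ravel([proj(F,P+o+d)-(np.array(q)/5-.5+[x,y]) for q,o in obs]),[0,0,0]);print(r.x,r.fun)
r=LS(lambda d:np.ravel([proj(F,P+o+[0,0,d[0]])-(np.array(q)/5-.5+[x,y]) for q,o in obs]),[0]);print(r.x,r.fun)
E
```

```text
[ 491.03690262 -481.9248532   121.75904107] [ 1.79990750e+02 -3.00747329e-03  1.05920551e+01] 72.8894734251699 [-4.54197090e+01  3.05731831e+01  7.81478056e+01 -2.82694288e-03
  7.12696605e+01  3.39891437e+01]
[ 66.27474877  93.81843525 108.56983333] [ 0.07444516  0.1166323  -0.07585365 -0.11869449]
[39.13660706] [ 3.47643996 -0.64662546  2.12297156 -0.13689764]
```

Seen from the scene camera, the fingertips (crop ~(235,180)) are about 35–39 mm higher than the reported TCP. That means the fingers closed above the ridge. I'll go back and descend lower; with the fingers straddling the base, this is safe whichever height is right.

>>> {"method": "apply_moves", "body": {
  "delta_pos": [
    [0, 0.35, 0],
    [0, 0.7, 0],
    [0, 1, 0],
    [0, 1, 0],
    [0, 1, -0.3],
    [0, 1, -0.6],
    [0, 1, -0.75],
    [0, 1, -0.9],
    [0, 1, -0.9],
    [0, 1, -0.9]
  ],
  "rot": [
    [0, 0, 0],
    [0, 0, 0],
    [0, 0, 0],
    [0, 0, 0],
    [0, 0, 0],
    [0, 0, 0],
    [0, 0, 0],
    [0, 0, 0],
    [0, 0, 0],
    [0, 0, 0]
  ],
  "hand": [0.8, 0.8, 0.8, 0.8, 0.8, 0.8, 0.8, 0.8, 0.8, 0.8]
}}

```text
time_s: 7.27
ee_pos: [490.7, -362.1, 13.1]
ee_rot: [-179.9, 0.1, 10.6]
force: [0.2, -0.9, 0.2]
gripper_width: 73.4
gripper_force: 0.0
```

>>> {"method": "apply_moves", "body": {
  "delta_pos": [
    [0, 0, 0],
    [0, 0, 0],
    [0, 0, 0],
    [0, 0, 0],
    [0, 0, 0],
    [0, 0, 0],
    [0, 0, 0],
    [0, 0, 0],
    [0, 0, 0],
    [0, 0, 0]
  ],
  "rot": [
    [0, 0, 0],
    [0, 0, 0],
    [0, 0, 0],
    [0, 0, 0],
    [0, 0, 0],
    [0, 0, 0],
    [0, 0, 0],
    [0, 0, 0],
    [0, 0, 0],
    [0, 0, 0]
  ],
  "hand": [0, 0, 0, 0, 0, 0, 0, 0, 0, 0]
}}

```text
time_s: 8.1
ee_pos: [490.9, -361.8, 13.6]
ee_rot: [-180.0, 0.0, 10.6]
force: [-0.5, 0.3, 0.6]
gripper_width: 20.1
gripper_force: 49.9
```

```bash
python3 - <<'E'
from h import *
f=viewer.grab_frame("scene");save(f,"s3.png");a=cv2.imread("pics/s3.png")[60:170,220:330];cv2.imwrite("pics/s3.png",cv2.resize(a,(500,500),interpolation=2))
E
```

```text
(no output)
```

View pics/s3.png

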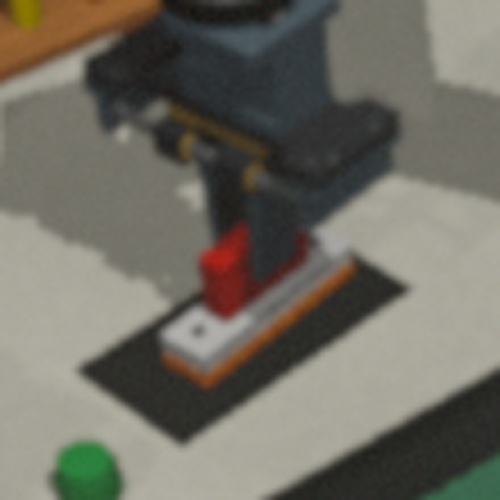

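The scraper is held at 50 N with the opening at 20 mm, and the fingers straddle the ridge at crop (262,280). Now I'll carry it to the start of stroke 1.

>>> {"method": "apply_moves", "body": {
  "delta_pos": [
    [0, 0, 0.25],
    [0, 0, 0.5],
    [0, 0.2, 0.58],
    [0, 0.5, 0.58],
    [0, 0.6, 0.58],
    [0, 0.6, 0.58]
  ],
  "rot": [
    [0, 0, 0],
    [0, 0, 0],
    [0, 0, -0.08],
    [0, 0, -0.154],
    [0, 0, -0.154],
    [0, 0, -0.154]
  ],
  "hand": [0, 0, 0, 0, 0, 0]
}}

```text
time_s: 8.65
ee_pos: [490.0, -286.9, 82.9]
ee_rot: [-179.9, 0.1, -2.4]
force: [0.0, -0.6, -3.3]
gripper_width: 20.2
gripper_force: 49.9
```

>>> {"method": "apply_moves", "body": {
  "delta_pos": [
    [0.1, 0.25, 0],
    [0.2, 0.5, 0],
    [0.3, 0.75, 0],
    [0.4, 1, 0],
    [0.4, 1, 0]
  ],
  "rot": [
    [0, 0, 0],
    [0, 0, 0],
    [0, 0, 0],
    [0, 0, 0],
    [0, 0, 0]
  ],
  "hand": [0, 0, 0, 0, 0]
}}

```text
time_s: 9.07
ee_pos: [540.8, -166.0, 82.6]
ee_rot: [-179.9, -0.0, -2.4]
force: [-0.3, 0.2, -2.0]
gripper_width: 19.5
gripper_force: 49.9
```

>>> {"method": "apply_moves", "body": {
  "delta_pos": [
    [0.1, 0.25, 0],
    [0.2, 0.5, 0],
    [0.3, 0.75, 0],
    [0.4, 1, 0],
    [0.4, 1, 0]
  ],
  "rot": [
    [0, 0, 0],
    [0, 0, 0],
    [0, 0, 0],
    [0, 0, 0],
    [0, 0, 0]
  ],
  "hand": [0, 0, 0, 0, 0]
}}

```text
time_s: 9.48
ee_pos: [589.4, -46.1, 82.6]
ee_rot: [-179.9, -0.1, -2.4]
force: [-0.6, -1.1, -2.5]
gripper_width: 19.8
gripper_force: 49.9
```

>>> {"method": "apply_moves", "body": {
  "delta_pos": [
    [0, 0.2, 0],
    [0, 0.43, 0],
    [0, 0.43, 0],
    [0, 0.43, 0],
    [0, 0.43, -0.15],
    [0, 0.43, -0.25],
    [0, 0.43, -0.3],
    [0, 0.43, -0.3]
  ],
  "rot": [
    [0, 0, 0],
    [0, 0, 0],
    [0, 0, 0],
    [0, 0, 0],
    [0, 0, 0],
    [0, 0, 0],
    [0, 0, 0],
    [0, 0, 0]
  ],
  "hand": [0, 0, 0, 0, 0, 0, 0, 0]
}}

```text
time_s: 10.15
ee_pos: [585.8, 0.1, 45.5]
ee_rot: [180.0, 0.2, -2.7]
force: [-0.5, 0.5, -2.2]
gripper_width: 19.6
gripper_force: 49.9
```

```bash
python3 - <<'E'
from h import *
f=viewer.grab_frame("scene");save(f,"s4.png");a=cv2.imread("pics/s4.png")[100:270,240:430];cv2.imwrite("pics/s4.png",cv2.resize(a,(670,600),interpolation=2))
E
```

```text
(no output)
```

View pics/s4.png

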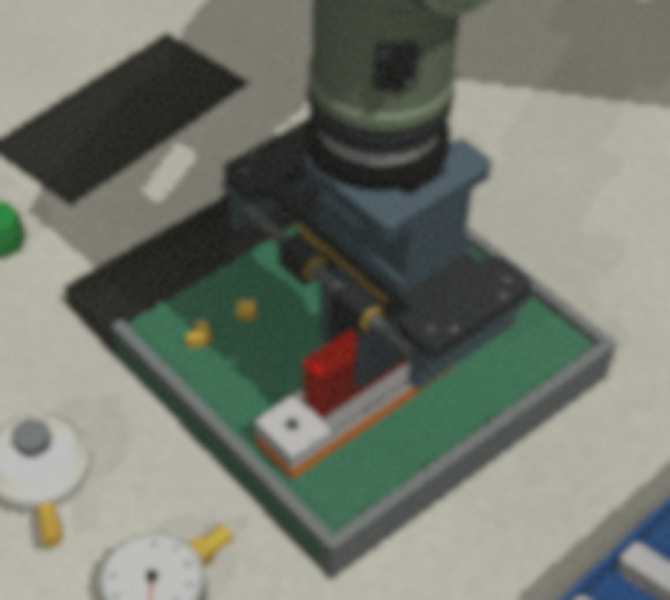

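>>> {"method": "apply_moves", "body": {
  "delta_pos": [
    [0, 0, -0.03],
    [0, 0, -0.045],
    [-0.004, -0.08, -0.045],
    [-0.008, -0.16, -0.045],
    [-0.011, -0.24, -0.045],
    [-0.014, -0.32, -0.045],
    [-0.018, -0.4, -0.045],
    [-0.022, -0.48, -0.045],
    [-0.025, -0.56, -0.045],
    [-0.029, -0.64, -0.045]
  ],
  "rot": [
    [0, 0, 0],
    [0, 0, 0],
    [0, 0, 0],
    [0, 0, 0],
    [0, 0, 0],
    [0, 0, 0],
    [0, 0, 0],
    [0, 0, 0],
    [0, 0, 0],
    [0, 0, 0]
  ],
  "hand": [0, 0, 0, 0, 0, 0, 0, 0, 0, 0]
}}

```text
time_s: 11.03
ee_pos: [583.5, -76.4, 41.9]
ee_rot: [180.0, -0.0, -2.7]
force: [0.1, -0.0, -1.9]
gripper_width: 19.7
gripper_force: 49.9
```

>>> {"method": "apply_moves", "body": {
  "delta_pos": [
    [-0.004, -0.08, 0],
    [-0.008, -0.16, 0],
    [-0.011, -0.24, 0],
    [-0.014, -0.31, 0],
    [-0.017, -0.38, 0],
    [-0.02, -0.44, 0],
    [-0.023, -0.5, 0],
    [-0.026, -0.56, 0],
    [-0.028, -0.62, 0],
    [-0.028, -0.62, 0]
  ],
  "rot": [
    [0, 0, 0],
    [0, 0, 0],
    [0, 0, 0],
    [0, 0, 0],
    [0, 0, 0],
    [0, 0, 0],
    [0, 0, 0],
    [0, 0, 0],
    [0, 0, 0],
    [0, 0, 0]
  ],
  "hand": [0, 0, 0, 0, 0, 0, 0, 0, 0, 0]
}}

```text
time_s: 11.87
ee_pos: [580.2, -151.1, 41.9]
ee_rot: [180.0, -0.0, -2.7]
force: [0.9, 0.6, -1.1]
gripper_width: 19.7
gripper_force: 49.9
```

```bash
python3 - <<'E'
from h import *
f=viewer.grab_frame("scene");save(f,"s5.png");a=cv2.imread("pics/s5.png")[100:270,240:430];cv2.imwrite("pics/s5.png",cv2.resize(a,(670,600),interpolation=2))
E
```

```text
(no output)
```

View pics/s5.png

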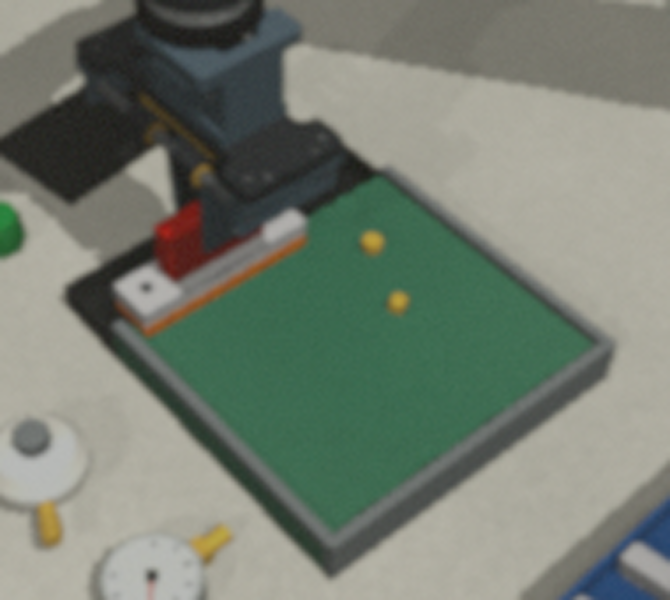

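The first stroke cleared the three +x chips. Two remain at crop (372,242) and (398,302), so I'll start stroke 2.

>>> {"method": "apply_moves", "body": {
  "delta_pos": [
    [0, 0.0, 0.2],
    [0, 0.0, 0.35],
    [-0.15, 0.25, 0.35],
    [-0.3, 0.5, 0.35],
    [-0.45, 0.7, 0.35],
    [-0.6, 0.95, 0.35],
    [-0.65, 1, 0.35],
    [-0.65, 1, 0.35]
  ],
  "rot": [
    [0, 0, 0],
    [0, 0, 0],
    [0, 0, 0],
    [0, 0, 0],
    [0, 0, 0],
    [0, 0, 0],
    [0, 0, 0],
    [0, 0, 0]
  ],
  "hand": [0, 0, 0, 0, 0, 0, 0, 0]
}}

```text
time_s: 12.58
ee_pos: [500.2, -27.6, 84.0]
ee_rot: [-180.0, 0.1, -2.5]
force: [-0.6, -0.6, -2.5]
gripper_width: 20.2
gripper_force: 49.9
```

>>> {"method": "apply_moves", "body": {
  "delta_pos": [
    [0, 0.22, 0],
    [0, 0.22, 0],
    [0, 0.22, -0.15],
    [0, 0.22, -0.25],
    [0, 0.22, -0.32],
    [0, 0.22, -0.36],
    [0, 0.22, -0.36]
  ],
  "rot": [
    [0, 0, 0],
    [0, 0, 0],
    [0, 0, 0],
    [0, 0, 0],
    [0, 0, 0],
    [0, 0, 0],
    [0, 0, 0]
  ],
  "hand": [0, 0, 0, 0, 0, 0, 0]
}}

```text
time_s: 13.17
ee_pos: [502.6, -3.7, 40.2]
ee_rot: [180.0, 0.0, -2.7]
force: [0.1, 0.9, -2.1]
gripper_width: 19.8
gripper_force: 50.0
```

>>> {"method": "apply_moves", "body": {
  "delta_pos": [
    [-0.004, -0.08, 0],
    [-0.007, -0.16, 0],
    [-0.011, -0.24, 0],
    [-0.015, -0.32, 0],
    [-0.018, -0.4, 0],
    [-0.022, -0.48, 0],
    [-0.026, -0.56, 0],
    [-0.029, -0.64, 0],
    [-0.033, -0.72, 0],
    [-0.036, -0.8, 0]
  ],
  "rot": [
    [0, 0, 0],
    [0, 0, 0],
    [0, 0, 0],
    [0, 0, 0],
    [0, 0, 0],
    [0, 0, 0],
    [0, 0, 0],
    [0, 0, 0],
    [0, 0, 0],
    [0, 0, 0]
  ],
  "hand": [0, 0, 0, 0, 0, 0, 0, 0, 0, 0]
}}

```text
time_s: 14.0
ee_pos: [497.7, -100.2, 40.7]
ee_rot: [180.0, 0.0, -2.7]
force: [0.4, 0.3, -2.5]
gripper_width: 19.6
gripper_force: 50.0
```

>>> {"method": "apply_moves", "body": {
  "delta_pos": [
    [-0.002, -0.06, 0],
    [-0.005, -0.12, 0],
    [-0.008, -0.18, 0],
    [-0.011, -0.24, 0],
    [-0.014, -0.3, 0],
    [-0.017, -0.36, 0],
    [-0.019, -0.41, 0],
    [-0.019, -0.41, 0],
    [-0.019, -0.41, 0.2],
    [-0.019, -0.41, 0.4]
  ],
  "rot": [
    [0, 0, 0],
    [0, 0, 0],
    [0, 0, 0],
    [0, 0, 0],
    [0, 0, 0],
    [0, 0, 0],
    [0, 0, 0],
    [0, 0, 0],
    [0, 0, 0],
    [0, 0, 0]
  ],
  "hand": [0, 0, 0, 0, 0, 0, 0, 0, 0, 0]
}}

```text
time_s: 14.83
ee_pos: [494.0, -147.9, 87.9]
ee_rot: [-179.9, 0.3, -2.7]
force: [1.4, 0.1, -1.6]
gripper_width: 20.0
gripper_force: 50.0
```

```bash
cat > chips.py <<'E'
from fit import *
for n in("scene","top"):
    F=viewer.grab_frame(n)
    hsv=cv2.cvtColor(np.array(F["pixels"]),cv2.COLOR_RGB2HSV);H,S,V=[hsv[...,i].astype(int) for i in range(3)]
    y=((H>10)&(H<32)&(S>90)&(V>60)).astype(np.uint8);nn,l,s,c=cv2.connectedComponentsWithStats(y)
    for k in range(1,nn):
        X=at_z(F,c[k],10)
        if s[k,4]>2 and 390<X[0]<690 and -230<X[1]<80:
            a=np.radians(-2.6);d=X[:2]-[542.5,-46];print(n,c[k].round(),"board",(d@[np.cos(a),np.sin(a)]).round(),(d@[-np.sin(a),np.cos(a)]).round(),s[k,4])
E
python3 chips.py
```

```text
scene [325. 156.] board -69.0 -141.0 235
scene [301. 175.] board 23.0 -127.0 13
```

>>> {"method": "apply_moves", "body": {
  "delta_pos": [
    [0, -0.25, 0],
    [0, -0.5, 0],
    [0, -0.75, 0],
    [0, -0.9, 0],
    [0, -0.9, 0]
  ],
  "rot": [
    [0, 0, 0],
    [0, 0, 0.078],
    [0, 0, 0.078],
    [0, 0, 0.078],
    [0, 0, 0.078]
  ],
  "hand": [0, 0, 0, 0, 0]
}}

```text
time_s: 15.35
ee_pos: [495.4, -259.6, 87.5]
ee_rot: [179.9, 0.0, 3.9]
force: [0.3, -0.5, -2.8]
gripper_width: 19.7
gripper_force: 50.0
```

>>> {"method": "apply_moves", "body": {
  "delta_pos": [
    [0.03, -0.25, 0],
    [0.06, -0.5, 0],
    [0.09, -0.75, 0],
    [0.09, -0.86, 0],
    [0.09, -0.86, -0.2],
    [0.09, -0.86, -0.4],
    [0.09, -0.86, -0.5],
    [0.09, -0.86, -0.57],
    [0.09, -0.86, -0.6],
    [0.09, -0.86, -0.6]
  ],
  "rot": [
    [0, 0, 0],
    [0, 0, 0],
    [0, 0, 0],
    [0, 0, 0],
    [0, 0, 0],
    [0, 0, 0],
    [0, 0, 0],
    [0, 0, 0],
    [0, 0, 0],
    [0, 0, 0]
  ],
  "hand": [0, 0, 0, 0, 0, 0, 0, 0, 0, 0]
}}

```text
time_s: 16.18
ee_pos: [506.1, -358.6, 15.8]
ee_rot: [-179.9, 0.1, 4.1]
force: [-0.4, -1.0, -2.9]
gripper_width: 19.5
gripper_force: 50.0
```

>>> {"method": "apply_moves", "body": {
  "delta_pos": [
    [0, 0, -0.018],
    [0, 0, -0.018],
    [0, 0, -0.018],
    [0, 0, -0.018],
    [0, 0, -0.018],
    [0, 0, -0.018],
    [0, 0, 0.2],
    [0, 0, 0.5],
    [0, 0, 0.8],
    [0, 0, 1]
  ],
  "rot": [
    [0, 0, 0],
    [0, 0, 0],
    [0, 0, 0],
    [0, 0, 0],
    [0, 0, 0],
    [0, 0, 0],
    [0, 0, 0],
    [0, 0, 0],
    [0, 0, 0],
    [0, 0, 0]
  ],
  "hand": [0, 0, 0.6, 0.6, 0.6, 0.6, 0.6, 0.6, 0.6, 0.6]
}}

```text
time_s: 17.02
ee_pos: [507.5, -360.5, 140.6]
ee_rot: [179.8, -0.2, 4.1]
force: [-0.4, -0.2, -0.8]
gripper_width: 54.3
gripper_force: 0.0
```

>>> {"method": "apply_moves", "body": {
  "delta_pos": [
    [-0.3, 0, 0],
    [-0.6, 0, 0],
    [-1, 0, 0],
    [-1, 0, 0],
    [-1, 0, 0]
  ],
  "rot": [
    [0, 0, 0.08],
    [0, 0, 0.16],
    [0, 0, 0.24],
    [0, 0, 0.3],
    [0, 0, 0.3]
  ],
  "hand": [0.6, 0.6, 0.6, 0.6, 0.6]
}}

```text
time_s: 17.43
ee_pos: [384.0, -359.4, 137.3]
ee_rot: [180.0, 0.0, 29.8]
force: [-0.3, -0.6, 0.6]
gripper_width: 54.6
gripper_force: 0.0
```

```bash
python3 chips.py; python3 - <<'E'
from fit import *
im=[]
for n,(x,y,w,h) in(("scene",(230,90,150,150)),("top",(300,150,160,150))):
    F=viewer.grab_frame(n)
    for r in spotter.trace(F,"scraper")[:1]: print(n,round(r["score"],2),np.round(r["box"]),rect(F,r["mask"],28))
    print([at_z(F,r["position"],30).round() for r in spotter.landmark_of(F,"chip1") if r["score"]>.25])
    print([(at_z(F,r["position"],50).round(),round(r["score"],2)) for r in spotter.landmark_of(F,"rail1")])
    im.append(cv2.resize(np.array(F["pixels"])[y:y+h,x:x+w,::-1],(400,400),interpolation=2))
cv2.imwrite("pics/c6.png",np.hstack(im))
E
```

```text
scene [327. 159.] board -65.0 -127.0 20
scene [321. 163.] board -42.0 -127.0 12
scene [302. 174.] board 23.0 -127.0 12
top [360. 182.] board 96.0 -116.0 22
top [360. 196.] board 51.0 -117.0 15
top [360. 205.] board 26.0 -118.0 23
top [359. 227.] board -42.0 -120.0 20
top [359. 234.] board -62.0 -121.0 23
scene 0.88 [273. 126.  42.  39.] (array([ 515.9, -368.1]), array([158. ,  96.4]), 3.5, 968)
[]
[(array([430., 279.,  50.]), 0.83), (array([380., 277.,  50.]), 0.63), (array([597., 282.,  50.]), 0.62), (array([543., 281.,  50.]), 0.57), (array([ 538., -316.,   50.]), 0.25)]
top 0.56 [425. 223.  19.  48.] (array([ 508. , -360.3]), array([141.2,  45.7]), 4.2, 691)
[array([ 626., -152.,   30.]), array([ 498., -361.,   30.]), array([525., 189.,  30.])]
[(array([600., 284.,  50.]), 0.65), (array([552., 283.,  50.]), 0.57), (array([440., 290.,  50.]), 0.5), (array([399., 283.,  50.]), 0.45)]
```

View pics/c6.png

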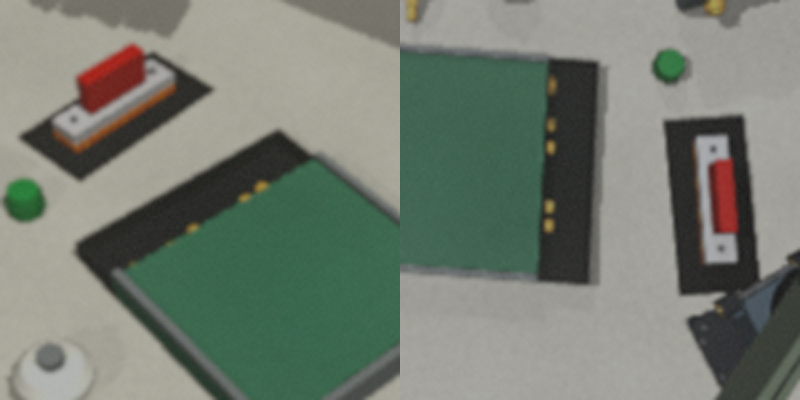

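All 5 chips lie in the gutter, visible at top crop x≈550. The scraper stands on its mat, about (508,−361). On the way to the bin I'll touch the empty plate lightly to calibrate the tip height.

>>> {"method": "apply_moves", "body": {
  "delta_pos": [
    [0.2, 0.3, 0],
    [0.4, 0.6, 0],
    [0.6, 0.9, 0],
    [0.6, 1, 0],
    [0.6, 1, 0],
    [0.6, 1, 0]
  ],
  "rot": [
    [0, 0, 0.08],
    [0, 0, 0.16],
    [0, 0, 0.24],
    [0, 0, 0.32],
    [0, 0, 0.36],
    [0, 0, 0.36]
  ],
  "hand": [0.4, 0.4, 0.4, 0.4, 0.4, 0.4]
}}

```text
time_s: 18.43
ee_pos: [459.0, -238.3, 136.6]
ee_rot: [-180.0, 0.0, 61.0]
force: [0.1, -1.3, -1.2]
gripper_width: 36.8
gripper_force: 0.0
```

>>> {"method": "apply_moves", "body": {
  "delta_pos": [
    [0.2, 0.3, 0],
    [0.4, 0.6, 0],
    [0.6, 0.9, 0],
    [0.6, 1, 0],
    [0.6, 1, 0],
    [0.6, 1, 0]
  ],
  "rot": [
    [0, 0, 0.08],
    [0, 0, 0.16],
    [0, 0, 0.24],
    [0, 0, 0.32],
    [0, 0, 0.36],
    [0, 0, 0.36]
  ],
  "hand": [0.4, 0.4, 0.4, 0.4, 0.4, 0.4]
}}

```text
time_s: 18.93
ee_pos: [530.8, -119.0, 136.5]
ee_rot: [-180.0, 0.0, 91.8]
force: [0.3, 0.3, 0.5]
gripper_width: 36.4
gripper_force: 0.0
```

>>> {"method": "apply_moves", "body": {
  "delta_pos": [
    [0, 0.3, 0],
    [0, 0.6, 0],
    [0, 0.75, -0.2],
    [0, 0.75, -0.4],
    [0, 0.75, -0.6],
    [0, 0.75, -0.8],
    [0, 0.75, -0.95],
    [0, 0.75, -1],
    [0, 0.75, -1]
  ],
  "rot": [
    [0, 0, 0],
    [0, 0, 0],
    [0, 0, 0],
    [0, 0, 0],
    [0, 0, 0],
    [0, 0, 0],
    [0, 0, 0],
    [0, 0, 0],
    [0, 0, 0]
  ],
  "hand": [0.4, 0.4, 0.4, 0.4, 0.4, 0.4, 0.4, 0.4, 0.4]
}}

```text
time_s: 19.68
ee_pos: [529.2, -30.4, 15.3]
ee_rot: [-179.8, -0.0, 91.5]
force: [-0.2, 0.4, 0.3]
gripper_width: 36.3
gripper_force: 0.0
```

```bash
python3 - <<'E'
from h import *
s=env.state();P=np.array(s["ee_pos"]);print(P,s["ee_rot"],s["force"],s["gripper_width"])
F=viewer.grab_frame("scene");x,y=(proj(F,P+[0,0,35])-[45,50]).astype(int)
a=cv2.resize(np.array(F["pixels"])[y:y+90,x:x+90,::-1],(600,600),interpolation=2)
for dx in(16,-16):
  for dz,c in((0,(255,255,0)),(36,(0,0,255))):
    for o in(31.5,18,-18,-31.5):
      q=proj(F,P+[o,dx,dz]);cv2.circle(a,tuple(int(v) for v in (q-[x,y]+.5)*600/90),2,c,-1)
cv2.imwrite("pics/d1.png",a)
E
```

```text
[529.16752607 -30.41387349  15.27062542] [-1.79808919e+02 -1.41365088e-02  9.15273276e+01] [-0.23390832  0.41347769  0.26689798] 36.28991911133818
```

View pics/d1.png

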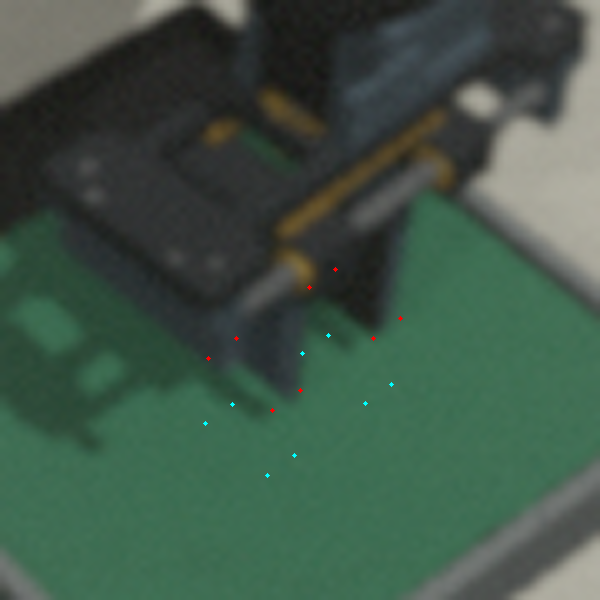

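The tips are visible around crop (297,397) and (380,328), which matches an offset of about +36–37 mm from the reported height. That's accurate enough, so I'm heading for the rail at x≈600.

>>> {"method": "apply_moves", "body": {
  "delta_pos": [
    [0, 0, 0.3],
    [0, 0, 0.6],
    [0, 0.3, 0.83],
    [0, 0.6, 0.83],
    [0, 0.9, 0.83],
    [0, 1, 0.83],
    [0, 1, 0.83]
  ],
  "rot": [
    [0, 0, 0],
    [0, 0, 0],
    [0, 0, 0],
    [0, 0, 0],
    [0, 0, 0],
    [0, 0, 0],
    [0, 0, 0]
  ],
  "hand": [0.42, 0.42, 0.42, 0.42, 0.42, 0.42, 0.42]
}}

```text
time_s: 20.32
ee_pos: [531.2, 92.7, 118.1]
ee_rot: [179.8, -0.1, 91.9]
force: [-0.1, -0.2, 0.4]
gripper_width: 38.1
gripper_force: 0.0
```

>>> {"method": "apply_moves", "body": {
  "delta_pos": [
    [0.2, 0.3, 0],
    [0.4, 0.6, 0],
    [0.585, 0.9, 0],
    [0.585, 1, 0],
    [0.585, 1, -0.2],
    [0.585, 1, -0.4],
    [0.585, 1, -0.4]
  ],
  "rot": [
    [0.05, 0, 0],
    [0.1, 0, 0],
    [0.116, 0, 0],
    [0.116, 0, 0],
    [0.116, 0, 0],
    [0.116, 0, 0],
    [0.116, 0, 0]
  ],
  "hand": [0.42, 0.42, 0.42, 0.42, 0.42, 0.42, 0.42]
}}

```text
time_s: 20.9
ee_pos: [597.2, 208.3, 64.0]
ee_rot: [-179.8, -9.8, 91.6]
force: [-0.2, -0.2, -0.2]
gripper_width: 38.1
gripper_force: 0.0
```

```bash
python3 - <<'E'
from h import *
s=env.state();P=np.array(s["ee_pos"]);print(P,s["ee_rot"],s["gripper_width"])
F=viewer.grab_frame("scene")
for r in spotter.trace(F,"rail1")[:5]: print(round(r["score"],2),np.round(r["box"]))
x,y=385,185
a=cv2.resize(np.array(F["pixels"])[y:y+120,x:x+150,::-1],(750,600),interpolation=2)
for o in(31.5,18,-18,-31.5):
  for dx in(16,-16):
    q=proj(F,P+[o,dx-6,36]);cv2.circle(a,tuple(int(v) for v in (q-[x,y]+.5)*5),2,(0,0,255),-1)
# predicted rail noses/bin points
a_=np.radians(91.7);ux=np.array([np.cos(a_),np.sin(a_)]);uy=np.array([-ux[1],ux[0]])
for Y in(-78,-26,78,130):
  for X in(-75,0):
    for e in(-8,8):
      w=np.array([526,270])+ux*X+uy*(Y+e);q=proj(F,[*w,46+.176*X+16]);cv2.circle(a,tuple(int(v) for v in (q-[x,y]+.5)*5),2,(255,255,0),-1)
cv2.imwrite("pics/e1.png",a)
E
```

```text
[597.20320264 208.28070354  64.02057004] [-179.79344088   -9.78222676   91.64409959] 38.075696667994414
0.92 [431. 267.  37.  20.]
0.89 [461. 235.  32.  24.]
0.6 [417. 284.  38.  28.]
0.58 [476. 224.  31.  21.]
```

View pics/e1.png

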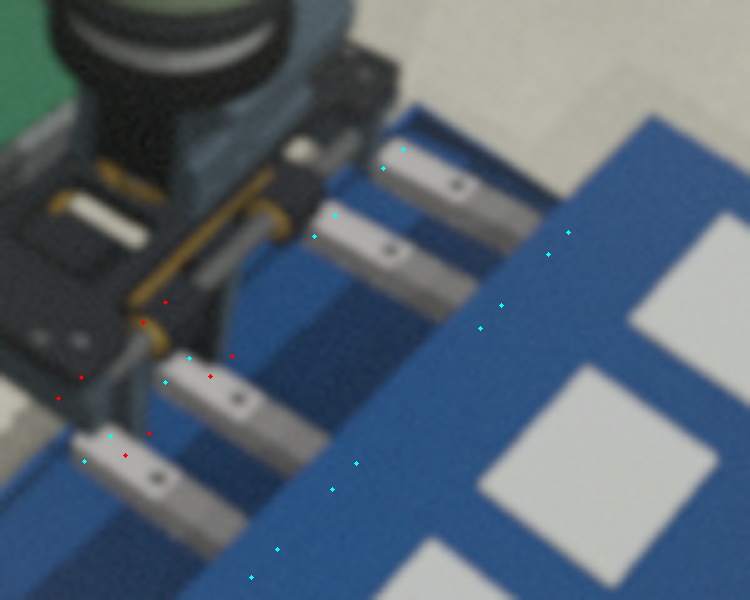

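Predicted and actual positions agree to about 4 mm: noses at crop (92,437) and (175,370), fingers above the first slot. Now I'll grasp rail A.

>>> {"method": "apply_moves", "body": {
  "delta_pos": [
    [0.02, 0.115, 0],
    [0.02, 0.115, -0.2],
    [0.02, 0.115, -0.35],
    [0.02, 0.115, -0.45],
    [0.02, 0.115, -0.485],
    [0.02, 0.115, -0.485]
  ],
  "rot": [
    [0, 0, 0],
    [0, 0, 0],
    [0, 0, 0],
    [0, 0, 0],
    [0, 0, 0],
    [0, 0, 0]
  ],
  "hand": [0.42, 0.42, 0.42, 0.42, 0.42, 0.42],
  "newtons": 40
}}

```text
time_s: 21.5
ee_pos: [603.0, 224.4, 10.0]
ee_rot: [179.7, -10.0, 91.7]
force: [-0.2, -0.3, 0.7]
gripper_width: 38.1
gripper_force: 0.0
```

>>> {"method": "apply_moves", "body": {
  "delta_pos": [
    [0, 0, 0],
    [0, 0, 0],
    [0, 0, 0],
    [0, 0, 0],
    [0, 0, 0],
    [0, 0, 0]
  ],
  "rot": [
    [0, 0, 0],
    [0, 0, 0],
    [0, 0, 0],
    [0, 0, 0],
    [0, 0, 0],
    [0, 0, 0]
  ],
  "hand": [0, 0, 0, 0, 0, 0]
}}

```text
time_s: 22.0
ee_pos: [603.5, 224.3, 11.1]
ee_rot: [179.6, -10.0, 91.8]
force: [-0.9, -0.6, 4.6]
gripper_width: 15.4
gripper_force: 40.0
```

>>> {"method": "apply_moves", "body": {
  "delta_pos": [
    [0, 0, 0],
    [0, 0, 0],
    [0, 0, -0.035],
    [0, 0, -0.035],
    [0, 0, -0.035],
    [0, 0, -0.035],
    [0, 0, -0.035],
    [0, 0, -0.035],
    [0, 0, -0.035],
    [0, 0, -0.035]
  ],
  "rot": [
    [0, 0, 0],
    [0, 0, 0],
    [0, 0, 0],
    [0, 0, 0],
    [0, 0, 0],
    [0, 0, 0],
    [0, 0, 0],
    [0, 0, 0],
    [0, 0, 0],
    [0, 0, 0]
  ],
  "hand": [0.3, 0.3, 0.3, 0, 0, 0, 0, 0, 0, 0]
}}

```text
time_s: 22.83
ee_pos: [602.9, 224.2, 5.9]
ee_rot: [179.7, -10.0, 91.7]
force: [-0.2, 0.6, -1.3]
gripper_width: 15.6
gripper_force: 40.0
```

>>> {"method": "apply_moves", "body": {
  "delta_pos": [
    [0, -0.01, 0.05],
    [0, -0.02, 0.12],
    [0, -0.04, 0.2],
    [0, -0.05, 0.28],
    [0, -0.05, 0.3],
    [0, -0.05, 0.3],
    [0.01, -0.3, 0.3],
    [0.02, -0.55, 0.3],
    [0.03, -0.8, 0.3],
    [0.03, -1, 0.3]
  ],
  "rot": [
    [-0.02, 0, 0],
    [-0.05, 0, 0],
    [-0.085, 0, 0],
    [-0.116, 0, 0],
    [-0.116, 0, 0],
    [-0.116, 0, 0],
    [-0.116, 0, 0],
    [-0.116, 0, 0],
    [-0.116, 0, 0],
    [-0.116, 0, 0]
  ],
  "hand": [0, 0, 0, 0, 0, 0, 0, 0, 0, 0]
}}

```text
time_s: 23.67
ee_pos: [605.7, 101.7, 40.9]
ee_rot: [-179.9, -0.0, 91.7]
force: [-0.7, 0.5, -0.2]
gripper_width: 15.6
gripper_force: 40.0
```

```bash
python3 - <<'E'
from fit import *
s=env.state();print(s["ee_pos"],s["ee_rot"],s["gripper_width"],s["force"],s["torque"])
for n in("scene","top"):
    F=viewer.grab_frame(n)
    for r in spotter.trace(F,"rail1")[:5]: print(n,round(r["score"],2),np.round(r["box"]),rect(F,r["mask"],85)[:3])
E
```

```text
[605.73946473 101.68760481  40.94821504] [-1.79915266e+02 -1.49603163e-02  9.16713228e+01] 15.568793355433089 [-0.6546355   0.47471967 -0.19371015] [-0.04385481 -0.1087678   0.03522353]
scene 0.91 [463. 236.  28.  28.] (array([475.4, 227.7]), array([27.8, 64. ]), 7.2)
scene 0.72 [404. 263.  63.  57.] (array([606. , 185.7]), array([ 26.7, 152.1]), 1.5)
scene 0.66 [476. 224.  34.  23.] (array([427.3, 227.4]), array([26.8, 64. ]), 9.5)
scene 0.62 [433. 267.  33.  24.] (array([574. , 229.1]), array([24.7, 65.3]), 8.0)
top 0.67 [231. 184.  36.   7.] (array([600.7, 214.3]), array([17.3, 97.5]), 1.3)
top 0.57 [214. 205.   8.   7.] (array([546.6, 257. ]), array([14.3, 23.1]), 1.4)
top 0.44 [211. 242.   9.   9.] (array([442.3, 253.9]), array([13.9, 28.3]), 1.6)
top 0.43 [208. 258.  10.   7.] (array([393.6, 258.2]), array([16.6, 25.6]), 1.7)
```

>>> {"method": "apply_moves", "body": {
  "delta_pos": [
    [0.01, -0.25, 0],
    [0.02, -0.5, 0],
    [0.03, -0.75, 0],
    [0.03, -1, 0],
    [0.03, -1, 0]
  ],
  "rot": [
    [0, 0, 0],
    [0, 0, -0.02],
    [0, 0, -0.04],
    [0, 0, -0.05],
    [0, 0, -0.05]
  ],
  "hand": [0, 0, 0, 0, 0]
}}

```text
time_s: 24.28
ee_pos: [610.2, -19.4, 41.5]
ee_rot: [180.0, 0.1, 87.3]
force: [-0.2, 0.1, 0.4]
gripper_width: 15.7
gripper_force: 40.0
```

>>> {"method": "apply_moves", "body": {
  "delta_pos": [
    [0.01, -0.25, 0],
    [0.02, -0.5, 0],
    [0.04, -0.75, 0],
    [0.04, -0.86, 0],
    [0.04, -0.86, -0.1],
    [0.04, -0.86, -0.2],
    [0.04, -0.86, -0.27],
    [0.04, -0.86, -0.31],
    [0.04, -0.86, -0.33],
    [0.04, -0.86, -0.33]
  ],
  "rot": [
    [0, 0, 0],
    [0, 0, 0],
    [0, 0, 0],
    [0, 0, 0],
    [0, 0, 0],
    [0, 0, 0],
    [0, 0, 0],
    [0, 0, 0],
    [0, 0, 0],
    [0, 0, 0]
  ],
  "hand": [0, 0, 0, 0, 0, 0, 0, 0, 0, 0]
}}

```text
time_s: 25.12
ee_pos: [614.8, -118.1, 1.8]
ee_rot: [-180.0, -0.0, 87.5]
force: [0.2, 0.6, -1.2]
gripper_width: 15.6
gripper_force: 40.0
```

```bash
cat > look.py <<'E'
from fit import *
s=env.state();print(np.round(s["ee_pos"],1),np.round(s["ee_rot"],1),round(s["gripper_width"],1),np.round(s["force"],1))
a=np.radians(-2.6)
for n in("scene","top"):
    F=viewer.grab_frame(n)
    for r in spotter.trace(F,"rail1")[:6]:
        R=rect(F,r["mask"],46);d=R[0]-[542.5,-46]
        print(n,round(r["score"],2),np.round(r["box"]),R[:3],"board",(d@[np.cos(a),np.sin(a)]).round(),(d@[-np.sin(a),np.cos(a)]).round())
E
python3 look.py
```

```text
[ 614.8 -118.1    1.8] [-180.    -0.    87.5] 15.6 [ 0.2  0.6 -1.2]
scene 0.84 [323. 210.  48.  52.] (array([620.9, -36.3]), array([172.9,  26.1]), 87.3) board 78.0 13.0
scene 0.81 [433. 266.  28.  22.] (array([549.4, 220.5]), array([24.6, 65.3]), 9.2) board -5.0 267.0
scene 0.79 [477. 224.  33.  27.] (array([394.5, 219.5]), array([30.8, 69.3]), 11.2) board -160.0 259.0
scene 0.6 [463. 238.  33.  26.] (array([444.1, 220.5]), array([28. , 67.4]), 9.1) board -110.0 262.0
top 0.66 [225. 204.  32.  10.] (array([551., 233.]), array([17.7, 91.4]), 1.3) board -4.0 279.0
top 0.65 [222. 242.  27.   8.] (array([446.3, 231.6]), array([17.3, 87.4]), 1.5) board -109.0 273.0
top 0.6 [306. 183.  32.   6.] (array([ 6.185e+02, -3.000e-01]), array([17.9, 87.9]), 1.3) board 74.0 49.0
top 0.48 [221. 257.  29.   4.] (array([393.3, 230.4]), array([14.2, 89.8]), 1.6) board -162.0 269.0
```

>>> {"method": "apply_moves", "body": {
  "delta_pos": [
    [0, 0, -0.015],
    [0, 0, -0.028],
    [0, 0, -0.028]
  ],
  "rot": [
    [0, 0, 0],
    [0, 0, 0],
    [0, 0, 0]
  ],
  "hand": [0, 0, 0]
}}

```text
time_s: 25.57
ee_pos: [614.8, -119.0, -1.3]
ee_rot: [-180.0, -0.0, 87.4]
force: [0.6, -0.3, 0.2]
gripper_width: 16.1
gripper_force: 40.0
```

>>> {"method": "apply_moves", "body": {
  "delta_pos": [
    [0, 0, 0],
    [0, 0, 0],
    [0, 0, 0],
    [0, 0, 0.25],
    [0, 0, 0.5],
    [0, 0.2, 0.9],
    [0, 0.5, 0.9],
    [0, 0.8, 0.9],
    [0, 1, 0.9],
    [0, 1, 0.9]
  ],
  "rot": [
    [0, 0, 0],
    [0, 0, 0],
    [0, 0, 0],
    [0, 0, 0],
    [0, 0, 0],
    [0, 0, 0],
    [0, 0, 0.02],
    [0, 0, 0.05],
    [0, 0, 0.05],
    [0, 0, 0.05]
  ],
  "hand": [0.36, 0.36, 0.36, 0.36, 0.36, 0.36, 0.36, 0.36, 0.36, 0.36]
}}

```text
time_s: 26.4
ee_pos: [615.0, 5.5, 107.7]
ee_rot: [179.9, -0.1, 92.0]
force: [0.0, -0.8, 0.7]
gripper_width: 32.8
gripper_force: 0.0
```

```bash
python3 look.py
```

```text
[615.    5.5 107.7] [ 1.799e+02 -1.000e-01  9.200e+01] 32.8 [ 0.  -0.8  0.7]
scene 0.85 [318. 210.  54.  58.] (array([621.9, -48.2]), array([193.9,  25.5]), 87.4) board 79.0 1.0
scene 0.84 [431. 266.  36.  23.] (array([548.4, 221.9]), array([28.4, 70.7]), 9.5) board -6.0 268.0
scene 0.81 [476. 222.  29.  24.] (array([393.9, 218.8]), array([30.8, 64.6]), 5.8) board -160.0 258.0
scene 0.54 [463. 235.  33.  25.] (array([443.4, 220.3]), array([28.9, 67.2]), 8.3) board -111.0 262.0
top 0.76 [222. 258.  34.   6.] (array([393.4, 229. ]), array([14.2, 86.9]), 1.6) board -161.0 268.0
top 0.73 [342. 186.  30.   7.] (array([ 612. , -103.1]), array([17.8, 82.1]), 1.3) board 72.0 -54.0
top 0.55 [225. 206.  32.   9.] (array([551. , 232.9]), array([17.7, 91.5]), 1.3) board -4.0 279.0
top 0.47 [221. 244.  28.   8.] (array([444.8, 233.1]), array([14.4, 90.3]), 1.5) board -110.0 274.0
```

Rail A lies at board (76, 1). Next is rail B at x≈551.

>>> {"method": "apply_moves", "body": {
  "delta_pos": [
    [-0.2, 0.25, 0],
    [-0.4, 0.5, 0],
    [-0.53, 0.75, 0],
    [-0.53, 1, 0],
    [-0.53, 1, 0]
  ],
  "rot": [
    [0.05, 0, 0],
    [0.1, 0, 0],
    [0.116, 0, 0],
    [0.116, 0, 0],
    [0.116, 0, 0]
  ],
  "hand": [0.42, 0.42, 0.42, 0.42, 0.42]
}}

```text
time_s: 27.02
ee_pos: [550.6, 123.0, 107.1]
ee_rot: [179.7, -10.1, 91.7]
force: [0.5, 0.1, -0.1]
gripper_width: 38.3
gripper_force: 0.0
```

>>> {"method": "apply_moves", "body": {
  "delta_pos": [
    [0, 0.3, 0],
    [0, 0.6, 0],
    [0, 0.8, 0],
    [0, 0.82, -0.2],
    [0, 0.82, -0.4],
    [0, 0.82, -0.55],
    [0, 0.82, -0.6],
    [0, 0.82, -0.6],
    [0, 0.82, -0.6]
  ],
  "rot": [
    [0, 0, 0],
    [0, 0, 0],
    [0, 0, 0],
    [0, 0, 0],
    [0, 0, 0],
    [0, 0, 0],
    [0, 0, 0],
    [0, 0, 0],
    [0, 0, 0]
  ],
  "hand": [0.42, 0.42, 0.42, 0.42, 0.42, 0.42, 0.42, 0.42, 0.42]
}}

```text
time_s: 27.77
ee_pos: [552.3, 218.7, 35.3]
ee_rot: [179.7, -10.0, 91.7]
force: [-0.1, 0.3, -0.0]
gripper_width: 38.3
gripper_force: 0.0
```

>>> {"method": "apply_moves", "body": {
  "delta_pos": [
    [-0.01, 0.045, -0.1],
    [-0.01, 0.045, -0.2],
    [-0.01, 0.045, -0.245],
    [-0.01, 0.045, -0.245],
    [-0.01, 0.045, -0.245],
    [-0.01, 0.045, -0.245],
    [-0.01, 0.045, -0.245],
    [-0.01, 0.045, -0.245],
    [-0.01, 0.045, -0.245],
    [-0.01, 0.045, -0.245]
  ],
  "rot": [
    [0, 0, 0],
    [0, 0, 0],
    [0, 0, 0],
    [0, 0, 0],
    [0, 0, 0],
    [0, 0, 0],
    [0, 0, 0],
    [0, 0, 0],
    [0, 0, 0],
    [0, 0, 0]
  ],
  "hand": [0.42, 0.42, 0.42, 0.42, 0, 0, 0, 0, 0, 0]
}}

```text
time_s: 28.6
ee_pos: [550.7, 224.9, 6.3]
ee_rot: [179.6, -10.0, 91.8]
force: [-1.0, -0.6, 4.2]
gripper_width: 15.4
gripper_force: 40.0
```

>>> {"method": "apply_moves", "body": {
  "delta_pos": [
    [0, -0.01, 0.05],
    [0, -0.02, 0.12],
    [0, -0.04, 0.2],
    [0, -0.05, 0.28],
    [0, -0.05, 0.3],
    [0, -0.05, 0.3],
    [0.01, -0.3, 0.3],
    [0.02, -0.55, 0.3],
    [0.03, -0.8, 0.3],
    [0.03, -1, 0.3]
  ],
  "rot": [
    [-0.02, 0, 0],
    [-0.05, 0, 0],
    [-0.085, 0, 0],
    [-0.116, 0, 0],
    [-0.116, 0, 0],
    [-0.116, 0, 0],
    [-0.116, 0, 0],
    [-0.116, 0, 0],
    [-0.116, 0, 0],
    [-0.116, 0, 0]
  ],
  "hand": [0, 0, 0, 0, 0, 0, 0, 0, 0, 0]
}}

```text
time_s: 29.43
ee_pos: [552.7, 102.4, 40.5]
ee_rot: [-179.9, -0.0, 91.7]
force: [0.2, -0.3, 0.0]
gripper_width: 15.5
gripper_force: 40.0
```

>>> {"method": "apply_moves", "body": {
  "delta_pos": [
    [0.01, -0.25, 0],
    [0.02, -0.5, 0],
    [0.03, -0.75, 0],
    [0.03, -1, 0],
    [0.03, -1, 0]
  ],
  "rot": [
    [0, 0, 0],
    [0, 0, -0.02],
    [0, 0, -0.04],
    [0, 0, -0.05],
    [0, 0, -0.05]
  ],
  "hand": [0, 0, 0, 0, 0]
}}

```text
time_s: 29.85
ee_pos: [556.4, -20.3, 40.6]
ee_rot: [-179.9, 0.1, 87.1]
force: [-0.1, 0.2, -0.5]
gripper_width: 15.5
gripper_force: 40.0
```

```bash
python3 look.py
```

```text
[556.4 -20.3  40.6] [-1.799e+02  1.000e-01  8.710e+01] 15.5 [-0.1  0.2 -0.5]
scene 0.97 [374. 212.  50.  51.] (array([539. ,  44.7]), array([170.2,  26.2]), 86.9) board -8.0 90.0
scene 0.88 [477. 226.  32.  26.] (array([393.5, 219. ]), array([31.1, 68.5]), 6.8) board -161.0 258.0
scene 0.74 [316. 207.  56.  59.] (array([622.3, -48.1]), array([197.3,  26. ]), 87.3) board 80.0 2.0
scene 0.72 [462. 234.  26.  26.] (array([444. , 219.1]), array([27.2, 65.7]), 8.2) board -110.0 260.0
scene 0.41 [474. 300. 210. 188.] (array([492.8, 293.8]), array([422.4, 228.1]), 0.2) board -65.0 337.0
top 0.69 [222. 241.  31.   6.] (array([446.2, 233.1]), array([17.3, 90.3]), 1.5) board -109.0 274.0
top 0.6 [221. 256.  31.   8.] (array([393.6, 231.9]), array([93.1, 16.9]), 89.4) board -161.0 271.0
top 0.41 [348. 186.  18.   8.] (array([ 612.4, -119.1]), array([17.8, 49.9]), 1.3) board 73.0 -70.0
```

>>> {"method": "apply_moves", "body": {
  "delta_pos": [
    [0.02, -0.25, 0],
    [0.04, -0.5, 0],
    [0.066, -0.75, 0],
    [0.066, -0.82, 0],
    [0.066, -0.82, -0.1],
    [0.066, -0.82, -0.2],
    [0.066, -0.82, -0.27],
    [0.066, -0.82, -0.31],
    [0.066, -0.82, -0.335],
    [0.066, -0.82, -0.348]
  ],
  "rot": [
    [0, 0, 0],
    [0, 0, 0],
    [0, 0, 0],
    [0, 0, 0],
    [0, 0, 0],
    [0, 0, 0],
    [0, 0, 0],
    [0, 0, 0],
    [0, 0, 0],
    [0, 0, 0]
  ],
  "hand": [0, 0, 0, 0, 0, 0, 0, 0, 0, 0]
}}

```text
time_s: 30.88
ee_pos: [565.3, -112.8, -0.6]
ee_rot: [-180.0, -0.0, 87.5]
force: [0.7, 0.3, -0.5]
gripper_width: 15.7
gripper_force: 40.0
```

>>> {"method": "apply_moves", "body": {
  "delta_pos": [
    [0, 0, 0],
    [0, 0, 0],
    [0, 0, 0],
    [0, 0, 0],
    [0, 0, 0.25],
    [0, 0, 0.5],
    [0, 0.2, 0.9],
    [0, 0.5, 0.9],
    [0, 0.8, 0.9],
    [0, 0.8, 0.9]
  ],
  "rot": [
    [0, 0, 0],
    [0, 0, 0],
    [0, 0, 0],
    [0, 0, 0],
    [0, 0, 0],
    [0, 0, 0],
    [0, 0, 0.02],
    [0, 0, 0.05],
    [0, 0, 0.05],
    [0, 0, 0.05]
  ],
  "hand": [0, 0.36, 0.36, 0.36, 0.36, 0.36, 0.36, 0.36, 0.36, 0.36]
}}

```text
time_s: 31.72
ee_pos: [566.0, -12.4, 109.7]
ee_rot: [179.8, -0.2, 91.9]
force: [0.6, -0.6, -0.5]
gripper_width: 32.9
gripper_force: 0.0
```

```bash
python3 look.py
```

```text
[566.  -12.4 109.7] [179.8  -0.2  91.9] 32.9 [ 0.6 -0.6 -0.5]
scene 0.96 [334. 199.  55.  51.] (array([573.8, -43.1]), array([195.6,  25.7]), 86.8) board 31.0 4.0
scene 0.93 [319. 209.  56.  53.] (array([622.3, -47.5]), array([192.4,  22.9]), 86.7) board 80.0 2.0
scene 0.85 [463. 234.  35.  26.] (array([444. , 219.7]), array([28.5, 65.9]), 9.9) board -110.0 261.0
scene 0.55 [477. 225.  32.  25.] (array([393.7, 219.7]), array([26.9, 66.6]), 8.5) board -161.0 259.0
scene 0.55 [475. 299. 213. 189.] (array([494.6, 292.4]), array([419.1, 229.6]), 0.9) board -63.0 336.0
top 0.58 [321. 203.  63.   9.] (array([561.7, -48.3]), array([186.7,  15.2]), 89.5) board 19.0 -1.0
top 0.51 [220. 257.  36.  10.] (array([393.3, 231.9]), array([19.9, 92.8]), 1.6) board -162.0 271.0
top 0.5 [222. 242.  30.   9.] (array([444.8, 231.6]), array([14.4, 87.3]), 1.5) board -110.0 273.0
top 0.42 [347. 185.  22.   6.] (array([ 612.4, -117.7]), array([11.9, 46.9]), 1.3) board 73.0 -68.0
```

Rail B lies at about (25, 1–4) on the board. Next is rail C at x≈447.

>>> {"method": "apply_moves", "body": {
  "delta_pos": [
    [-0.2, 0.25, 0],
    [-0.4, 0.5, 0],
    [-0.6, 0.75, 0],
    [-0.6, 1, 0],
    [-0.6, 1, 0]
  ],
  "rot": [
    [0.05, 0, 0],
    [0.1, 0, 0],
    [0.116, 0, 0],
    [0.116, 0, 0],
    [0.116, 0, 0]
  ],
  "hand": [0.42, 0.42, 0.42, 0.42, 0.42]
}}

```text
time_s: 32.33
ee_pos: [491.9, 104.2, 107.6]
ee_rot: [179.8, -10.1, 91.7]
force: [0.2, 0.2, 0.4]
gripper_width: 38.2
gripper_force: 0.0
```

>>> {"method": "apply_moves", "body": {
  "delta_pos": [
    [-0.1, 0.3, 0],
    [-0.25, 0.6, 0],
    [-0.39, 0.9, 0],
    [-0.39, 0.97, 0],
    [-0.39, 0.97, -0.2],
    [-0.39, 0.97, -0.4],
    [-0.39, 0.97, -0.55],
    [-0.39, 0.97, -0.6],
    [-0.39, 0.97, -0.6],
    [-0.39, 0.97, -0.6]
  ],
  "rot": [
    [0, 0, 0],
    [0, 0, 0],
    [0, 0, 0],
    [0, 0, 0],
    [0, 0, 0],
    [0, 0, 0],
    [0, 0, 0],
    [0, 0, 0],
    [0, 0, 0],
    [0, 0, 0]
  ],
  "hand": [0.42, 0.42, 0.42, 0.42, 0.42, 0.42, 0.42, 0.42, 0.42, 0.42]
}}

```text
time_s: 33.17
ee_pos: [447.6, 218.2, 36.0]
ee_rot: [179.7, -10.0, 91.7]
force: [-0.4, 0.2, 0.1]
gripper_width: 38.3
gripper_force: 0.0
```

>>> {"method": "apply_moves", "body": {
  "delta_pos": [
    [0, 0.05, -0.1],
    [0, 0.05, -0.2],
    [0, 0.05, -0.25],
    [0, 0.05, -0.25],
    [0, 0.05, -0.25],
    [0, 0.05, -0.25],
    [0, 0.05, -0.25],
    [0, 0.05, -0.25],
    [0, 0.05, -0.25],
    [0, 0.05, -0.25]
  ],
  "rot": [
    [0, 0, 0],
    [0, 0, 0],
    [0, 0, 0],
    [0, 0, 0],
    [0, 0, 0],
    [0, 0, 0],
    [0, 0, 0],
    [0, 0, 0],
    [0, 0, 0],
    [0, 0, 0]
  ],
  "hand": [0.42, 0.42, 0.42, 0.42, 0, 0, 0, 0, 0, 0]
}}

```text
time_s: 34.0
ee_pos: [446.8, 224.8, 6.4]
ee_rot: [179.6, -10.0, 91.8]
force: [0.0, -1.1, 4.7]
gripper_width: 15.6
gripper_force: 40.0
```

>>> {"method": "apply_moves", "body": {
  "delta_pos": [
    [0, -0.01, 0.05],
    [0, -0.02, 0.12],
    [0, -0.04, 0.2],
    [0, -0.05, 0.28],
    [0, -0.05, 0.3],
    [0, -0.05, 0.3],
    [0.01, -0.3, 0.3],
    [0.02, -0.55, 0.3],
    [0.03, -0.8, 0.3],
    [0.03, -1, 0.3]
  ],
  "rot": [
    [-0.02, 0, 0],
    [-0.05, 0, 0],
    [-0.085, 0, 0],
    [-0.116, 0, 0],
    [-0.116, 0, 0],
    [-0.116, 0, 0],
    [-0.116, 0, 0],
    [-0.116, 0, 0],
    [-0.116, 0, 0],
    [-0.116, 0, 0]
  ],
  "hand": [0, 0, 0, 0, 0, 0, 0, 0, 0, 0]
}}

```text
time_s: 34.83
ee_pos: [448.9, 102.7, 40.8]
ee_rot: [-179.9, -0.0, 91.7]
force: [0.5, 0.3, -0.2]
gripper_width: 15.9
gripper_force: 40.0
```

```bash
python3 look.py
```

```text
[448.9 102.7  40.8] [-179.9   -0.    91.7] 15.9 [ 0.5  0.3 -0.2]
scene 0.94 [333. 200.  55.  51.] (array([573.6, -45.1]), array([196.9,  23.5]), 87.4) board 31.0 2.0
scene 0.8 [317. 209.  58.  58.] (array([622.3, -48.1]), array([197.3,  26.2]), 87.2) board 80.0 2.0
scene 0.79 [455. 218.  61.  47.] (array([418.1, 174.7]), array([ 32.8, 157.9]), 2.1) board -134.0 215.0
scene 0.53 [477. 223.  34.  24.] (array([393. , 219.9]), array([27. , 69.6]), 9.8) board -161.0 259.0
top 0.58 [320. 201.  69.  11.] (array([565.4, -45.5]), array([192.7,  23.1]), 87.5) board 23.0 2.0
top 0.55 [324. 184.  64.   7.] (array([613.6, -50.3]), array([188.3,  20.2]), 87.6) board 71.0 -1.0
```

>>> {"method": "apply_moves", "body": {
  "delta_pos": [
    [0.01, -0.25, 0],
    [0.05, -0.5, 0],
    [0.2, -0.75, 0],
    [0.3, -1, 0],
    [0.3, -1, 0]
  ],
  "rot": [
    [0, 0, 0],
    [0, 0, -0.02],
    [0, 0, -0.04],
    [0, 0, -0.05],
    [0, 0, -0.05]
  ],
  "hand": [0, 0, 0, 0, 0]
}}

```text
time_s: 35.45
ee_pos: [489.4, -18.3, 41.8]
ee_rot: [179.8, 0.1, 87.3]
force: [-0.5, -0.0, -2.1]
gripper_width: 15.6
gripper_force: 40.0
```

>>> {"method": "apply_moves", "body": {
  "delta_pos": [
    [0.1, -0.25, 0],
    [0.2, -0.5, 0],
    [0.245, -0.75, 0],
    [0.245, -0.82, 0],
    [0.245, -0.82, -0.1],
    [0.245, -0.82, -0.2],
    [0.245, -0.82, -0.27],
    [0.245, -0.82, -0.31],
    [0.245, -0.82, -0.335],
    [0.245, -0.82, -0.348]
  ],
  "rot": [
    [0, 0, 0],
    [0, 0, 0],
    [0, 0, 0],
    [0, 0, 0],
    [0, 0, 0],
    [0, 0, 0],
    [0, 0, 0],
    [0, 0, 0],
    [0, 0, 0],
    [0, 0, 0]
  ],
  "hand": [0, 0, 0, 0, 0, 0, 0, 0, 0, 0]
}}

```text
time_s: 36.28
ee_pos: [515.4, -112.8, -0.4]
ee_rot: [-180.0, -0.0, 87.5]
force: [0.3, -0.4, -0.2]
gripper_width: 15.6
gripper_force: 40.0
```

```bash
python3 look.py
```

```text
[ 5.154e+02 -1.128e+02 -4.000e-01] [-180.    -0.    87.5] 15.6 [ 0.3 -0.4 -0.2]
scene 0.93 [318. 211.  55.  56.] (array([621.8, -48.3]), array([196.7,  23.8]), 86.7) board 79.0 1.0
scene 0.76 [332. 198.  58.  53.] (array([573.6, -44.3]), array([195.4,  25.2]), 86.8) board 31.0 3.0
scene 0.74 [480. 223.  29.  23.] (array([388.8, 222.4]), array([28.6, 59.5]), 11.1) board -166.0 261.0
scene 0.67 [355. 189.  42.  50.] (array([524.6, -29.5]), array([163.1,  28.2]), 88.4) board -19.0 16.0
top 0.77 [310. 183.  39.  10.] (array([615.9, -13.5]), array([115. ,  18.6]), 87.3) board 72.0 36.0
top 0.7 [303. 220.  30.  11.] (array([ 5.194e+02, -1.000e-01]), array([93.7, 15.6]), 85.6) board -25.0 45.0
top 0.69 [221. 259.  28.   3.] (array([388.9, 234.5]), array([11.4, 81. ]), 1.6) board -166.0 273.0
top 0.6 [306. 200.  35.   9.] (array([568.3,  -4.6]), array([ 23.5, 104.9]), 1.3) board 24.0 43.0
```

>>> {"method": "apply_moves", "body": {
  "delta_pos": [
    [0, 0, 0],
    [0, 0, 0],
    [0, 0, 0],
    [0, 0, 0],
    [0, 0, 0.25],
    [0, 0, 0.5],
    [0, 0.2, 0.9],
    [0, 0.5, 0.9],
    [0, 0.8, 0.9],
    [0, 0.8, 0.9]
  ],
  "rot": [
    [0, 0, 0],
    [0, 0, 0],
    [0, 0, 0],
    [0, 0, 0],
    [0, 0, 0],
    [0, 0, 0],
    [0, 0, 0.02],
    [0, 0, 0.05],
    [0, 0, 0.05],
    [0, 0, 0.05]
  ],
  "hand": [0, 0.36, 0.36, 0.36, 0.36, 0.36, 0.36, 0.36, 0.36, 0.36]
}}

```text
time_s: 37.32
ee_pos: [515.9, -12.7, 109.5]
ee_rot: [179.8, -0.1, 91.9]
force: [-0.4, 0.0, 0.2]
gripper_width: 32.7
gripper_force: 0.0
```

```bash
python3 look.py
```

```text
[515.9 -12.7 109.5] [ 1.798e+02 -1.000e-01  9.190e+01] 32.7 [-0.4  0.   0.2]
scene 0.98 [317. 208.  55.  55.] (array([621.4, -49.2]), array([191.9,  23.9]), 87.9) board 79.0 0.0
scene 0.96 [349. 187.  58.  56.] (array([525.5, -48.4]), array([198.1,  27.5]), 86.8) board -17.0 -3.0
scene 0.74 [335. 199.  53.  51.] (array([573.7, -43.9]), array([196.1,  27.2]), 87.3) board 31.0 4.0
scene 0.74 [477. 222.  28.  20.] (array([389.4, 221.2]), array([26.3, 57.3]), 6.1) board -165.0 260.0
top 0.61 [346. 186.  14.   4.] (array([ 612.4, -120.6]), array([11.9, 41.1]), 1.3) board 73.0 -71.0
top 0.46 [218. 260.  29.   3.] (array([388.9, 234.5]), array([11.4, 81. ]), 1.6) board -166.0 273.0
```

Rail D was knocked about 4 mm sideways and 8 mm back into its slot; I'm adjusting for that.

>>> {"method": "apply_moves", "body": {
  "delta_pos": [
    [-0.2, 0.25, 0],
    [-0.4, 0.5, 0],
    [-0.6, 0.75, 0],
    [-0.6, 1, 0],
    [-0.6, 1, 0]
  ],
  "rot": [
    [0.05, 0, 0],
    [0.1, 0, 0],
    [0.116, 0, 0],
    [0.116, 0, 0],
    [0.116, 0, 0]
  ],
  "hand": [0.42, 0.42, 0.42, 0.42, 0.42]
}}

```text
time_s: 37.93
ee_pos: [442.1, 104.1, 107.8]
ee_rot: [179.8, -10.1, 91.7]
force: [-0.4, -0.5, -0.1]
gripper_width: 38.3
gripper_force: 0.0
```

>>> {"method": "apply_moves", "body": {
  "delta_pos": [
    [-0.1, 0.3, 0],
    [-0.25, 0.6, 0],
    [-0.43, 0.9, 0],
    [-0.43, 1, 0],
    [-0.43, 1, -0.2],
    [-0.43, 1, -0.4],
    [-0.43, 1, -0.55],
    [-0.43, 1, -0.6],
    [-0.43, 1, -0.6],
    [-0.43, 1, -0.6]
  ],
  "rot": [
    [0, 0, 0],
    [0, 0, 0],
    [0, 0, 0],
    [0, 0, 0],
    [0, 0, 0],
    [0, 0, 0],
    [0, 0, 0],
    [0, 0, 0],
    [0, 0, 0],
    [0, 0, 0]
  ],
  "hand": [0.42, 0.42, 0.42, 0.42, 0.42, 0.42, 0.42, 0.42, 0.42, 0.42]
}}

```text
time_s: 38.77
ee_pos: [392.8, 221.9, 36.2]
ee_rot: [179.7, -10.0, 91.7]
force: [0.5, 0.2, 0.5]
gripper_width: 38.4
gripper_force: 0.0
```

```bash
python3 look.py | tail -9
```

```text
[392.8 221.9  36.2] [179.7 -10.   91.7] 38.4 [0.5 0.2 0.5]
scene 0.77 [350. 187.  57.  52.] (array([525.2, -44.9]), array([193.9,  28.2]), 88.1) board -17.0 0.0
scene 0.66 [335. 199.  56.  49.] (array([573.1, -43.5]), array([193.7,  25.4]), 87.6) board 30.0 4.0
scene 0.61 [319. 209.  54.  54.] (array([622.2, -48.5]), array([193.3,  22.7]), 87.4) board 80.0 1.0
scene 0.49 [482. 226.  21.  15.] (array([385.7, 234.4]), array([27.1, 36.6]), 11.1) board -169.0 273.0
top 0.9 [322. 203.  61.  15.] (array([565.9, -48.4]), array([181.1,  20.5]), 86.5) board 23.0 -1.0
top 0.85 [323. 185.  67.   8.] (array([614.3, -50.2]), array([188.6,  18.8]), 87.5) board 72.0 -1.0
top 0.79 [320. 220.  66.   9.] (array([519.3, -47.9]), array([189.1,  20.1]), 87.8) board -23.0 -3.0
```

Final descent, with the grasp about 6 mm further in, then lift and draw.

>>> {"method": "apply_moves", "body": {
  "delta_pos": [
    [-0.01, 0.05, -0.1],
    [-0.01, 0.05, -0.2],
    [-0.01, 0.05, -0.25],
    [-0.01, 0.05, -0.25],
    [-0.01, 0.05, -0.25],
    [-0.01, 0.05, -0.25],
    [-0.01, 0.05, -0.25],
    [-0.01, 0.05, -0.25],
    [-0.01, 0.05, -0.25],
    [-0.01, 0.05, -0.25]
  ],
  "rot": [
    [0, 0, 0],
    [0, 0, 0],
    [0, 0, 0],
    [0, 0, 0],
    [0, 0, 0],
    [0, 0, 0],
    [0, 0, 0],
    [0, 0, 0],
    [0, 0, 0],
    [0, 0, 0]
  ],
  "hand": [0.42, 0.42, 0.42, 0.42, 0, 0, 0, 0, 0, 0]
}}

```text
time_s: 39.8
ee_pos: [390.6, 228.4, 6.4]
ee_rot: [179.7, -10.0, 91.7]
force: [-1.9, -0.8, 5.6]
gripper_width: 15.5
gripper_force: 40.0
```

>>> {"method": "apply_moves", "body": {
  "delta_pos": [
    [0, -0.01, 0.05],
    [0, -0.02, 0.12],
    [0, -0.04, 0.2],
    [0, -0.05, 0.28],
    [0, -0.05, 0.3],
    [0, -0.05, 0.3],
    [0.01, -0.3, 0.3],
    [0.02, -0.55, 0.3],
    [0.03, -0.8, 0.3],
    [0.03, -1, 0.3]
  ],
  "rot": [
    [-0.02, 0, 0],
    [-0.05, 0, 0],
    [-0.085, 0, 0],
    [-0.116, 0, 0],
    [-0.116, 0, 0],
    [-0.116, 0, 0],
    [-0.116, 0, 0],
    [-0.116, 0, 0],
    [-0.116, 0, 0],
    [-0.116, 0, 0]
  ],
  "hand": [0, 0, 0, 0, 0, 0, 0, 0, 0, 0]
}}

```text
time_s: 40.63
ee_pos: [393.0, 106.3, 41.2]
ee_rot: [-179.9, -0.0, 91.7]
force: [0.8, -0.1, -0.5]
gripper_width: 16.0
gripper_force: 40.0
```

>>> {"method": "apply_moves", "body": {
  "delta_pos": [
    [0, -0.2, 0],
    [0.01, -0.4, 0],
    [0.01, -0.4, 0]
  ],
  "rot": [
    [0, 0, 0],
    [0, 0, 0],
    [0, 0, 0]
  ],
  "hand": [0, 0, 0]
}}

```text
time_s: 40.88
ee_pos: [394.1, 57.2, 41.2]
ee_rot: [-179.9, 0.0, 91.5]
force: [-0.8, -0.0, -0.9]
gripper_width: 15.5
gripper_force: 40.0
```

```bash
python3 look.py
```

```text
[394.1  57.2  41.2] [-179.9    0.    91.5] 15.5 [-0.8 -0.  -0.9]
scene 0.88 [350. 187.  53.  52.] (array([524.5, -47.2]), array([191.6,  25.1]), 87.1) board -18.0 -2.0
scene 0.72 [317. 209.  59.  59.] (array([622.2, -49.3]), array([194.8,  25.9]), 88.2) board 80.0 0.0
scene 0.71 [240. 166.  19.  16.] (array([ 675.7, -277.5]), array([57.3, 37.2]), 55.0) board 144.0 -225.0
scene 0.68 [336. 199.  55.  53.] (array([574.3, -44.4]), array([198.2,  26.8]), 87.9) board 32.0 3.0
scene 0.62 [454. 193.  61.  49.] (array([358.7, 128.6]), array([ 35.7, 165.7]), 2.0) board -192.0 166.0
top 0.8 [318. 221.  65.  14.] (array([516.8, -47.8]), array([189. ,  19.7]), 87.9) board -26.0 -3.0
top 0.67 [322. 202.  65.  10.] (array([564.8, -46.8]), array([184.1,  17.8]), 88.3) board 22.0 0.0
top 0.63 [324. 184.  66.   8.] (array([614.3, -48.9]), array([185.4,  18.4]), 87.4) board 72.0 0.0
top 0.46 [229. 258.  12.   7.] (array([391. , 212.9]), array([14.2, 32. ]), 1.6) board -163.0 252.0
```

>>> {"method": "apply_moves", "body": {
  "delta_pos": [
    [0.1, -0.2, 0],
    [0.2, -0.4, 0],
    [0.3, -0.6, 0],
    [0.35, -0.75, 0],
    [0.35, -0.75, 0]
  ],
  "rot": [
    [0, 0, 0],
    [0, 0, -0.02],
    [0, 0, -0.04],
    [0, 0, -0.05],
    [0, 0, -0.05]
  ],
  "hand": [0, 0, 0, 0, 0]
}}

```text
time_s: 41.5
ee_pos: [439.5, -31.0, 42.0]
ee_rot: [179.9, 0.0, 87.3]
force: [0.7, 0.5, -0.5]
gripper_width: 15.7
gripper_force: 40.0
```

>>> {"method": "apply_moves", "body": {
  "delta_pos": [
    [0.1, -0.25, 0],
    [0.2, -0.5, 0],
    [0.25, -0.71, 0],
    [0.25, -0.71, 0],
    [0.25, -0.71, -0.1],
    [0.25, -0.71, -0.2],
    [0.25, -0.71, -0.27],
    [0.25, -0.71, -0.31],
    [0.25, -0.71, -0.335],
    [0.25, -0.71, -0.348]
  ],
  "rot": [
    [0, 0, 0],
    [0, 0, 0],
    [0, 0, 0],
    [0, 0, 0],
    [0, 0, 0],
    [0, 0, 0],
    [0, 0, 0],
    [0, 0, 0],
    [0, 0, 0],
    [0, 0, 0]
  ],
  "hand": [0, 0, 0, 0, 0, 0, 0, 0, 0, 0]
}}

```text
time_s: 42.33
ee_pos: [467.4, -114.0, -0.1]
ee_rot: [-180.0, -0.0, 87.5]
force: [0.5, -0.4, 0.2]
gripper_width: 15.7
gripper_force: 40.0
```

```bash
python3 look.py
```

```text
[ 4.674e+02 -1.140e+02 -1.000e-01] [-180.    -0.    87.5] 15.7 [ 0.5 -0.4  0.2]
scene 0.93 [318. 208.  59.  60.] (array([622.3, -48.7]), array([196. ,  22.6]), 87.3) board 80.0 1.0
scene 0.91 [350. 186.  59.  53.] (array([524.8, -46.2]), array([193.4,  26.8]), 88.5) board -18.0 -1.0
scene 0.75 [371. 180.  50.  48.] (array([476.2, -30.3]), array([165.9,  27.5]), 87.6) board -67.0 13.0
scene 0.61 [334. 200.  57.  51.] (array([573.8, -43.8]), array([193.2,  24.2]), 86.9) board 31.0 4.0
top 0.7 [324. 183.  67.  11.] (array([614.1, -50.1]), array([188.3,  25.5]), 87.9) board 72.0 -1.0
top 0.68 [306. 218.  34.   8.] (array([518.9,  -8.8]), array([110.6,  15.2]), 86.3) board -25.0 36.0
top 0.46 [306. 231.  34.   9.] (array([472.6,  -1.3]), array([98.7, 16.4]), 87.2) board -72.0 41.0
```

>>> {"method": "apply_moves", "body": {
  "delta_pos": [
    [0, 0, 0],
    [0, 0, 0],
    [0, 0, 0],
    [0, 0, 0],
    [0, 0, 0.25],
    [0, 0, 0.5],
    [-0.2, 0, 0.9],
    [-0.5, 0, 0.9],
    [-0.9, 0, 0.9],
    [-0.9, 0, 0.9]
  ],
  "rot": [
    [0, 0, 0],
    [0, 0, 0],
    [0, 0, 0],
    [0, 0, 0],
    [0, 0, 0],
    [0, 0, 0],
    [0, 0, 0],
    [0, 0, 0],
    [0, 0, 0],
    [0, 0, 0]
  ],
  "hand": [0, 0.36, 0.36, 0.36, 0.36, 0.36, 0.36, 0.36, 0.36, 0.36]
}}

```text
time_s: 43.37
ee_pos: [352.8, -113.6, 108.2]
ee_rot: [-179.7, -0.0, 87.4]
force: [-1.0, 0.1, -0.1]
gripper_width: 32.9
gripper_force: 0.0
```

>>> {"method": "apply_moves", "body": {
  "delta_pos": [
    [0, 0.3, 0],
    [0, 0.6, 0],
    [0, 0.9, 0],
    [0, 1, 0],
    [0, 1, 0]
  ],
  "rot": [
    [0, 0, 0],
    [0, 0, 0],
    [0, 0, 0],
    [0, 0, 0],
    [0, 0, 0]
  ],
  "hand": [0.36, 0.36, 0.36, 0.36, 0.36]
}}

```text
time_s: 43.78
ee_pos: [359.4, 7.2, 108.3]
ee_rot: [180.0, -0.0, 87.6]
force: [0.3, -0.1, 0.0]
gripper_width: 33.0
gripper_force: 0.0
```

```bash
python3 look.py; python3 chips.py; python3 - <<'E'
from fit import *
im=[]
for n,(x,y,w,h) in(("scene",(230,90,190,190)),("top",(270,130,190,190))):
    F=viewer.grab_frame(n)
    for r in spotter.trace(F,"scraper")[:1]: print(n,round(r["score"],2),rect(F,r["mask"],28))
    for q in("regulator","gauge","flare_nut","safety_cap"): print(q,[at_z(F,r["position"],0).round()[:2] for r in spotter.landmark_of(F,q)[:1]])
    im.append(cv2.resize(np.array(F["pixels"])[y:y+h,x:x+w,::-1],(400,400),interpolation=2))
cv2.imwrite("pics/z.png",np.hstack(im))
E
```

```text
[359.4   7.2 108.3] [180.   -0.   87.6] 33.0 [ 0.3 -0.1  0. ]
scene 0.94 [318. 210.  56.  57.] (array([622.4, -47.8]), array([197.8,  25.6]), 87.6) board 80.0 2.0
scene 0.83 [335. 199.  58.  53.] (array([573.8, -44.4]), array([195.2,  26.9]), 88.2) board 31.0 3.0
scene 0.72 [365. 179.  56.  51.] (array([477.2, -44.9]), array([196.2,  27.7]), 88.3) board -65.0 -2.0
scene 0.62 [350. 187.  54.  54.] (array([524.5, -47.5]), array([196.5,  26.6]), 86.5) board -18.0 -2.0
top 0.95 [320. 202.  66.  14.] (array([565.5, -45.6]), array([187.1,  22.3]), 86.9) board 23.0 1.0
top 0.93 [318. 231.  61.  11.] (array([469.8, -45.9]), array([188.1,  19.7]), 87.5) board -73.0 -3.0
top 0.91 [319. 218.  68.  12.] (array([517.7, -48. ]), array([189. ,  17.7]), 88.0) board -25.0 -3.0
top 0.59 [322. 183.  64.  10.] (array([614.2, -50.3]), array([188.3,  18.4]), 87.4) board 72.0 -1.0
scene [327. 159.] board -65.0 -128.0 20
scene [301. 175.] board 23.0 -127.0 13
top [360. 182.] board 96.0 -116.0 22
top [360. 196.] board 51.0 -117.0 15
top [360. 205.] board 25.0 -118.0 19
top [359. 227.] board -41.0 -121.0 19
top [359. 234.] board -62.0 -121.0 25
scene 0.84 (array([ 514.3, -367.1]), array([158.7,  91.5]), 4.6, 924)
regulator [array([ 765., -102.])]
gauge [array([763.,  15.])]
flare_nut [array([755.,  84.])]
safety_cap [array([ 663., -310.])]
top 0.59 (array([ 507.2, -358.9]), array([145.3,  48.1]), 4.2, 716)
regulator [array([ 761., -100.])]
gauge [array([763.,  11.])]
flare_nut [array([756.,  79.])]
safety_cap [array([569., -49.])]
```

View pics/z.png

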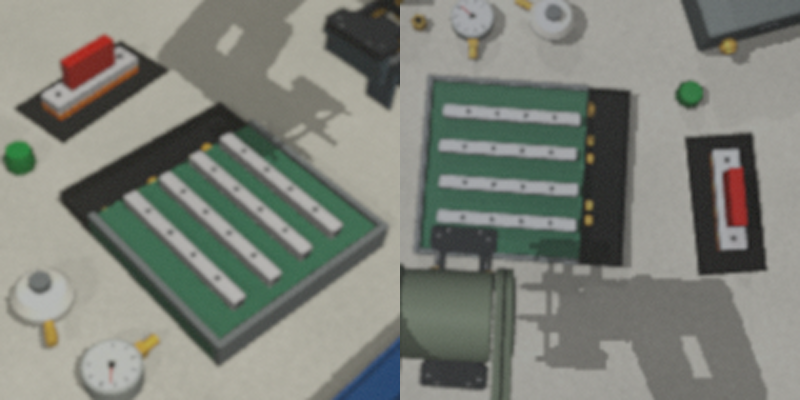

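Four rails lie flat and lengthways on the plate, at top crop rows 115, 150, 185 and 219. The chips are in the gutter, the scraper is on its mat and the bystanders are in place. The arm is clear, so I'm handing in.

```bash
python3 -c "
from workcell import env
print(env.job_done())"
```

```text
the job is handed in; nothing more can be done
None
```

I handed the job in at about 44 s of the 210 s allowed, but the hand-in returned no verdict: all five chips I saw are in the gutter, the scraper is on its mat, the four rails lie flat and lengthways on the board, and the other four objects are where they were.

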